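# Take two returned loan piles apart and park every piece

### The job

Two loan sets have come back to the counter, each piled on its shut case. Take the piles apart and set each piece down, not dropped, on its own empty place, centred on it and lying flat: the chestpiece diaphragm down on the round pad, the tuning fork along the grey mat (either way round), the blue case square in the blue-bordered bay and the green case square in the green-bordered bay. Leave the pen light and the yellow bumper where they are.

Things in the scene. Friction and masses are not known exactly. Their poses are not given: they have to be found in the camera images.
- chestpiece: Black cardiology chestpiece, diaphragm side down: a drum 46 mm across and 14 mm high with a steel band, a narrower bell (34 mm) above it to 28 mm total height with a steel rim on top, and a steel stem stub 7 mm thick sticking out level from the drum to 38 mm from the axis, along +y. 0.09 to 0.14 kg. Gripped across the drum along x, clear of the stub. Starts on top of one of the two cases. Origin: on its axis, centre of the underside; z up.
- tuning_fork: Bright steel two-tined tuning fork lying flat, 130 mm long (y) and 9 mm thick (z); tines 26 mm wide over both (x), from the solid yoke to the end at +y; round stem 9 mm thick from y = -20 to -65 mm. About 0.10 kg, balances about 9 mm from the origin towards the tine ends; grip it across the roots of the tines near the origin, along x. Starts on top of the other case. Origin: centre of its length and width, on the underside; z up.
- case_blue: Hard plastic loan case, shut, blue, a flat block 56 (x) x 110 (y) x 30 mm (z) with a black seam round it and two small steel latches on one long side; 0.15 to 0.31 kg. Loose on the counter; at the start one instrument (chestpiece or tuning fork) lies on its flat top, near the middle. Gripped across its 56 mm width. Origin: centre of its underside; y along its length, z up.
- case_green: Hard plastic loan case, shut, green, a flat block 56 (x) x 110 (y) x 30 mm (z) with a black seam round it and two small steel latches on one long side; 0.15 to 0.31 kg. Loose on the counter; at the start one instrument (chestpiece or tuning fork) lies on its flat top, near the middle. Gripped across its 56 mm width. Origin: centre of its underside; y along its length, z up.
- disc_pad: Fixed round pad for the chestpiece: black disc 80 mm across with a white ring in it (outer 70, inner 49 mm across), 4 mm thick. Origin: centre of its underside on the counter; its top is 4 mm above.
- fork_mat: Fixed long mat for the tuning fork: grey rectangle with a thin white border, 56 (x) x 140 (y) mm overall, 4 mm thick. Origin: centre of its underside on the counter; its top is 4 mm above; y along its length.
- bay_blue: Fixed parking mat for the blue case: white rectangle 74 x 128 mm inside a blue border 6 mm wide, 86 (x) x 140 (y) mm overall, 4 mm thick. Origin: centre of its underside on the counter (the surface a case rests on is 4 mm above); y along its length.
- bay_green: Fixed parking mat for the green case: white rectangle 74 x 128 mm inside a green border 6 mm wide, 86 (x) x 140 (y) mm overall, 4 mm thick. Origin: centre of its underside on the counter (the surface a case rests on is 4 mm above); y along its length.
- pen_light: White pen light lying loose on the counter, 120 mm long (y), 13 mm thick. Not part of the job, to be left alone. Origin: underside, near the middle.
- bumper: Yellow rubber bumper, a short cone 44 mm across and 22 mm high, loose on the counter. Not part of the job, to be left alone. Origin: centre of its underside.
Things that resemble listed ones, but are neither listed nor needed, are in the scene too. Several things have the shape of the chestpiece; the one meant has the colours described above.

How it is judged (in metres and radians):
At the end, for the whole second after the job is handed in: Chestpiece on the round pad, fork on the grey mat, blue case in the blue bay, green case in the green bay: each flat on its place (tilt under 0.1 rad), centres within 13 mm, fork and cases within 0.2 rad of the place's length (either way round), all released and at rest (horizontal distance between chestpiece and disc_pad below 0.013 m and z of chestpiece in the frame of disc_pad between 0.001 and 0.008 m and angle between each of chestpiece, tuning_fork, case_blue, case_green's own z axis and vertical below 0.1 rad and linear speed of each of chestpiece, tuning_fork, case_blue, case_green below 0.02 m/s and horizontal distance between tuning_fork and fork_mat below 0.013 m and z of tuning_fork in the frame of fork_mat between 0.001 and 0.008 m and angle between the y axis of tuning_fork and the y axis of fork_mat, either way round below 0.2 rad and horizontal distance between case_blue and bay_blue below 0.013 m and z of case_blue in the frame of bay_blue between 0.001 and 0.008 m and angle between the y axis of case_blue and the y axis of bay_blue, either way round below 0.2 rad and horizontal distance between case_green and bay_green below 0.013 m and z of case_green in the frame of bay_green between 0.001 and 0.008 m and angle between the y axis of case_green and the y axis of bay_green, either way round below 0.2 rad); the robot touches nothing.
It fails at once if a piece was dropped or flung (faster than 0.8 m/s with no finger on it) ((linear speed of chestpiece above 0.8 m/s and contact force between chestpiece and the fingers below 0.01 N) or (linear speed of tuning_fork above 0.8 m/s and contact force between tuning_fork and the fingers below 0.01 N) or (linear speed of case_blue above 0.8 m/s and contact force between case_blue and the fingers below 0.01 N) or (linear speed of case_green above 0.8 m/s and contact force between case_green and the fingers below 0.01 N)).
It fails at once if the pen light was moved more than 15 mm (distance of pen_light from where it was at the start of the episode above 0.015 m).
It fails at once if the bumper was moved more than 15 mm (distance of bumper from where it was at the start of the episode above 0.015 m).
It also fails if it takes over 106 s, if anything falls off the work surface, if the arm or the gripper's body presses on something with over 40 N, if the wrist force passes 120 N, or if a joint passes its speed limit or range.

### The arm

A 6-joint arm with a two-finger parallel gripper is mounted at the origin on the work surface. World frame = base frame: x ahead of the robot, y to its left, z up, the work surface at z = 0. Lengths are in m, angles in degrees, forces in N, time in s.
With the tool pointing down it reaches from about 0.4 to 0.825 m from the base axis. Payload 7 kg.
Tool frame: the origin (TCP) lies at the very end of the fingers, on their centre line; the grasp point (between the pads) lies 19 mm behind it (r.hold_point_z is the distance from the TCP to the grasp point, in m); z points along the fingers, y is the direction in which the jaws open and shut (so a half turn about z gives the same grasp; the last joint's range is limited). The gripper opens to 88 mm and grips with 3 to 60 N. Pads are 19 mm wide; open, the fingers measure 130 mm over their backs; the gripper's body (78 mm by 193 mm) begins 47 mm behind the grasp point.
Start: joints at [-49.154, 20.546, 0.682, 0, -70.136, -16.507], TCP at [0.278, -0.615, 0.227] pointing down, gripper open.
Joint ranges: [-176.03, 176.03], [-82.01, 121.73], [-58.28, 71.71], [-173.87, 95.51], [-174.79, -0.11], [-173.66, 173.66]. Speed limits (degrees/s): [136.94, 136.94, 172.46, 180, 180, 180].

### API

Orientations are given as [roll, pitch, yaw] about the fixed x, y, z axes, in that order (R = Rz(yaw) Ry(pitch) Rx(roll)).
In Python, from plant import r gives the robot as it stands. The module is installed in compiled form; this text tells all that it offers.
- The arm moves only by the shell command python3 -m inch 'ROWS' [FORCE]. ROWS is text: rows parted by semicolons, each of 7 numbers parted by spaces: the shift along the tool's x, y, z in m, then the turn, a rotation vector about the tool's x, y, z in rad, then the opening, from 0 (shut) to 1 (fully open). In form: tx ty tz ax ay az jaw; .... A call has 1 to 20 rows; each row shifts and turns the commanded pose from where the row before left it, along the tool's axes as they then stand; what a row does not reach is not made up. A row lasts 1/12 s, in which the tool goes at most 41.7 mm and 7.16 degrees, less where a joint would pass 70% of its speed; a pose out of reach is approached as far as the arm can. A call with a gripper value outside its range is refused whole. The fingers move at their own pace and stop on an object; FORCE is the grip in N (left out, the last holds). Time passes only in rows, so rows that do not move let the fingers close. It gives the time, the measured TCP pose, the force and the opening at its end, in the units of the state.
- r.get_state(): the state, without advancing time (a new reading comes with each control period).
- r.capture(name): name is "scene" or "top" or "wrist"; returns the picture (384x512x3 uint8, red, green, blue); there is no depth.
- r.camera_params(name): a dict with "vfov" (degrees; the focal length in pixels is half the picture's height over the tangent of half this angle, whatever the lens; pixels are square), "cx", "cy" (the principal point, pixels), "distortion" ([k1, k2, p1, p2, k3] as OpenCV has them; the pictures are not rectified), "R" (3x3) and "t" (3): a world point X has camera coordinates R X + t. Camera axes: x right, y down, z forward; pixel columns grow to the right and rows downward; lengths in m; the calibration is good to about 2 mm. A picture is of the moment at which its call begins: read the wrist's pose just before it. camera_params takes no time and is no camera call; for the wrist camera it gives the pose at the moment of the call.
- r.close_job(): hands the job in, once; it reports no verdict.
Trained networks look in the newest picture that a camera, given by its name, has taken for a name from the list of things; names that differ only in an ending like _2 or _b are one class to them, and where a whole thing is asked for, a point or a joint stands for the part that bears it (a point fixed in the world has none). Each returns a list of dicts, best first, with "p" (0 to 1); they miss things now and then, are a little off and sometimes report something else, mostly with a low value. They report only what shows in the picture. A call takes as long as a camera call. They do not tell look-alikes from the thing itself.
- r.recognise(target, camera): "xy" ([column, row] in pixels, amid what is visible of it).
The state is a dict: "time_s": time; "joints": joint angles; "qd": joint speeds; "joint_torque": joint torques, N m; "tcp_pos": TCP position; "eef_rot": TCP orientation; "contact_force": force on the tool from outside, world axes, zero at the start; "moment": the same for the moment, N m; "gripper_width": finger opening in m.
Only numpy, scipy, OpenCV 4.12 (cv2) and the standard library are available. Lean on these libraries where they do the work, as an engineer would, in place of code of your own. Each camera call takes 0.05 s, during which the arm holds its last target.

## Working session

There is one attempt and no reset: what is moved stays moved. The work goes in short steps, Python scripts to look and compute and a shell command to move; the robot and the scene stay as the last step left them, time stands still between calls to the robot, and variables do not carry over. Pictures are saved under pics/ and viewed, and the job is handed in when it is done.

```bash
mkdir -p pics && ls
python3 - <<'E'
from plant import r
import cv2
s=r.get_state(); print({k:s[k] for k in ('time_s','tcp_pos','eef_rot','gripper_width','contact_force')}, r.hold_point_z)
for n in ('scene','top','wrist'):
    im=r.capture(n); cv2.imwrite(f'pics/{n}0.png',im[:,:,::-1]); p=r.camera_params(n); print(n,p)
E
```

```text
pics
{'time_s': 0.0, 'tcp_pos': array([ 0.27796281, -0.61455316,  0.22558701]), 'eef_rot': array([ 1.79901470e+02, -8.25327743e-03, -1.55670088e+02]), 'gripper_width': 0.0876192336951618, 'contact_force': array([-0.34909777,  0.51044264, -0.51605132])} 0.0188
scene {'vfov': 53.87374636084142, 'cx': 253.69171337563853, 'cy': 186.80330380352754, 'distortion': array([-0.02965944,  0.        ,  0.        ,  0.        ,  0.        ]), 'R': array([[-0.00582396,  0.99994185, -0.00907617],
       [ 0.64698199, -0.00315276, -0.76249876],
       [-0.76248304, -0.01031288, -0.64692601]]), 't': array([ 0.05543633, -0.25582718,  1.27094672])}
top {'vfov': 55.059110313069695, 'cx': 261.2594731535996, 'cy': 189.70391870494052, 'distortion': array([-0.040539,  0.      ,  0.      ,  0.      ,  0.      ]), 'R': array([[ 0.0975522 , -0.99522952,  0.00133119],
       [-0.9717557 , -0.09553993, -0.21578457],
       [ 0.21488236,  0.01975667, -0.97644009]]), 't': array([-0.09381211,  0.49610884,  0.78259329])}
wrist {'vfov': 67.83011377472408, 'cx': 256.126763816125, 'cy': 198.05602329477858, 'distortion': array([-0.03344608,  0.        ,  0.        ,  0.        ,  0.        ]), 'R': array([[-0.41202222,  0.91117253,  0.00151976],
       [ 0.87650438,  0.39588885,  0.27388336],
       [ 0.24895333,  0.1141781 , -0.96176172]]), 't': array([ 0.67520563, -0.03470896,  0.39077164])}
```

View pics/scene0.png

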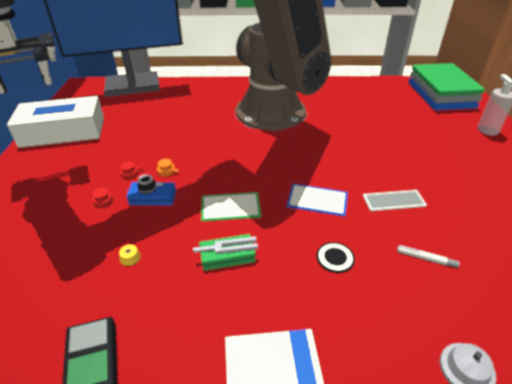

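View pics/top0.png

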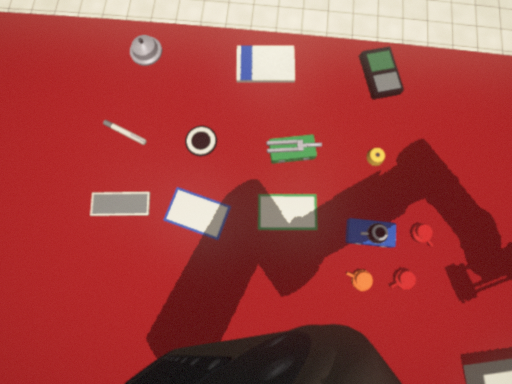

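View pics/wrist0.png

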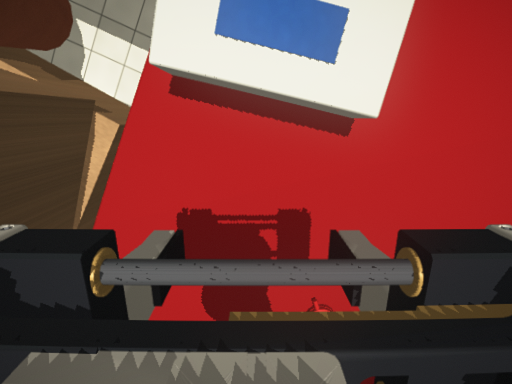

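The scene and top views show these chestpiece-shaped things:
- Black on the blue case, top view (378,233).
- Red at (423,232) and (404,279).
- Orange at (362,281).

I choose the black one on the blue case. The fork is on the green case at about (294,147). Next are a close crop and measurements.

```bash
cat > h.py <<'E'
import numpy as np, cv2
from plant import r
def K(p):
    f=192/np.tan(np.radians(p['vfov']/2)); return np.array([[f,0,p['cx']],[0,f,p['cy']],[0,0,1]])
def ray2plane(p,uv,z):
    uv=np.asarray(uv,float).reshape(-1,1,2)
    n=cv2.undistortPoints(uv,K(p),np.array(p['distortion'])).reshape(-1,2)
    d=np.c_[n,np.ones(len(n))]@p['R']; c=-p['R'].T@p['t']
    return c+d*((z-c[2])/d[:,2])[:,None]
def proj(p,X):
    rv=cv2.Rodrigues(p['R'])[0]
    return cv2.projectPoints(np.asarray(X,float).reshape(-1,1,3),rv,p['t'],K(p),np.array(p['distortion']))[0].reshape(-1,2)
def big(im,x0,y0,x1,y1,s,name):
    c=cv2.resize(im[y0:y1,x0:x1],None,fx=s,fy=s,interpolation=cv2.INTER_CUBIC); cv2.imwrite(name,c[:,:,::-1])
E
python3 - <<'E'
from h import *
im=cv2.imread('pics/top0.png')[:,:,::-1]
big(im,240,110,440,300,4,'pics/topc1.png'); big(im,80,110,330,250,3,'pics/topc2.png')
im=r.capture('top')
p=r.camera_params('top')
zs=dict(chestpiece=.058,tuning_fork=.039,case_blue=.03,case_green=.03,disc_pad=.004,fork_mat=.004,bay_blue=.004,bay_green=.004,pen_light=.006,bumper=.02)
for n,z in zs.items():
    print(n,[(np.round(d['xy'],1).tolist(),round(d['p'],2),np.round(ray2plane(p,d['xy'],z)[0],3).tolist()) for d in r.recognise(n,'top')[:5]])
E
```

```text
chestpiece [([402.2, 279.8], 0.78, [0.333, -0.368, 0.058]), ([362.6, 279.6], 0.72, [0.326, -0.282, 0.058]), ([379.6, 234.9], 0.69, [0.426, -0.316, 0.058]), ([420.6, 230.9], 0.67, [0.443, -0.407, 0.058])]
tuning_fork [([293.7, 145.5], 0.78, [0.621, -0.111, 0.039]), ([362.4, 234.0], 0.33, [0.426, -0.282, 0.039])]
case_blue [([363.3, 231.7], 0.7, [0.433, -0.287, 0.03])]
case_green [([298.6, 152.5], 0.94, [0.608, -0.124, 0.03]), ([194.4, 213.6], 0.24, [0.437, 0.104, 0.03])]
disc_pad [([197.5, 140.7], 0.58, [0.623, 0.126, 0.004])]
fork_mat [([120.1, 202.8], 0.74, [0.449, 0.291, 0.004])]
bay_blue [([195.0, 211.9], 0.94, [0.445, 0.108, 0.004])]
bay_green [([286.5, 213.1], 0.89, [0.463, -0.109, 0.004])]
pen_light [([123.8, 128.7], 0.61, [0.636, 0.315, 0.006])]
bumper [([371.6, 156.5], 0.76, [0.619, -0.303, 0.02])]
```

View pics/topc1.png

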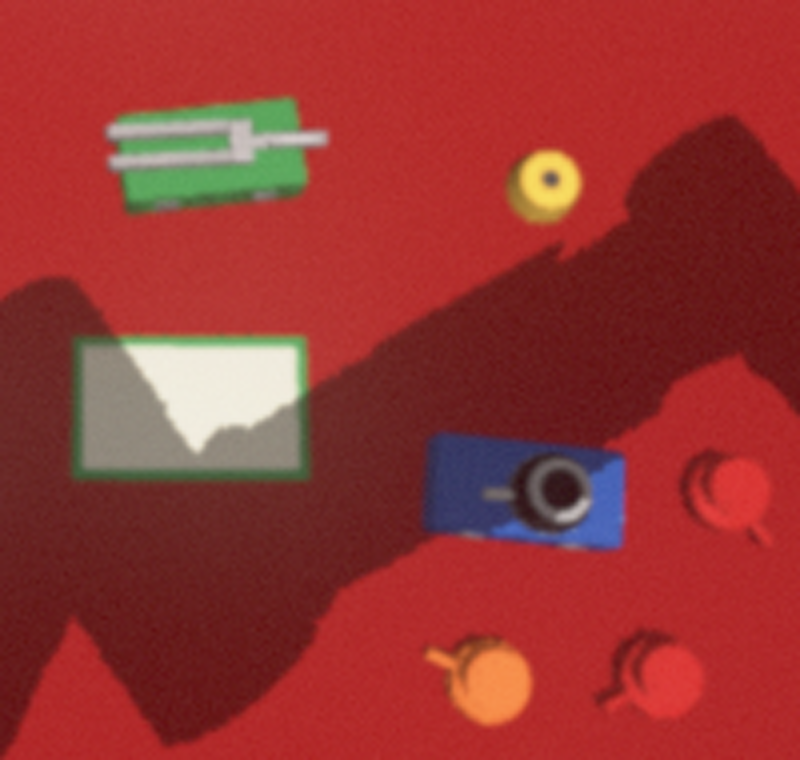

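View pics/topc2.png

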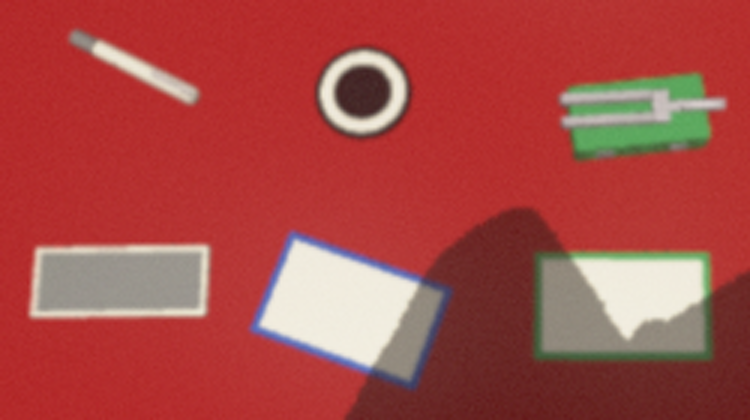

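```bash
cat > fit.py <<'E'
from h import *
from scipy.optimize import least_squares
im=cv2.imread('pics/top0.png')[:,:,::-1]; p=r.camera_params('top')
def c1(a): return (np.array(a,float)+.5)/4-.5+[240,110]
def c2(a): return (np.array(a,float)+.5)/3-.5+[80,110]
def rect(uv,w,l,z,th0):
    P=ray2plane(p,uv,z)[:,:2]
    # model corners fit by similarity-free rigid: least squares
    m=np.array([[-1,-1],[1,-1],[1,1],[-1,1]])*[w/2,l/2]
    best=None
    for perm in [np.roll(np.arange(4),k)[::d] for k in range(4) for d in (1,-1)]:
        a=m[perm]; A=a-a.mean(0); B=P-P.mean(0)
        U,S,V=np.linalg.svd(A.T@B); R=(U@np.diag([1,np.linalg.det(U@V)])@V).T
        e=np.sqrt(((A@R.T-B)**2).sum(1).mean())
        th=np.degrees(np.arctan2(R[1,1],R[0,1]))
        if best is None or e<best[0]-1e-6: best=(e,P.mean(0),th)
    return best
J={'bay_green':rect(c1([(72,337),(308,337),(310,480),(72,480)]),.086,.14,.004,0),
'bay_blue':rect(c2([(291,232),(453,291),(411,389),(250,328)]),.086,.14,.004,0),
'fork_mat':rect(c2([(36,246),(210,245),(207,316),(30,317)]),.056,.14,.004,0),
'case_green':rect(c1([(112,116),(296,98),(308,182),(127,199)]),.056,.11,.03,0),
'case_blue':rect(c1([(435,433),(627,452),(623,548),(429,530)]),.056,.11,.03,0)}
for k,v in J.items(): print(k,'rms',round(v[0],4),np.round(v[1],4),'y-axis dir deg',round(v[2],1))
def P(uv,z): return np.round(ray2plane(p,uv,z)[0],4)
print('pad',P(c2((363,92)),.004),'chest top',P(c1((559,490)),.058))
print('fork: tine end',P(c1((109,146)),.039),'stem end',P(c1((328,138)),.0345),'tips',P(c1((109,131)),.039),P(c1((111,162)),.039))
print('pen',P(c2((72,37)),.0065),P(c2((197,97)),.0065),'bump',P(c1((550,180)),.022))
print('stub end',P(c1((484,493)),.037))
for n,u in (('o',(491,680)),('r1',(735,492)),('r2',(668,680))): print(n,P(c1(u),.028))
E
python3 fit.py
```

```text
bay_green rms 0.0008 [ 0.4669 -0.1107] y-axis dir deg 95.5
bay_blue rms 0.0017 [0.4429 0.1038] y-axis dir deg 75.1
fork_mat rms 0.0015 [0.4474 0.2915] y-axis dir deg 96.1
case_green rms 0.0018 [ 0.6208 -0.1085] y-axis dir deg 101.8
case_blue rms 0.0008 [ 0.4337 -0.3062] y-axis dir deg 89.8
pad [0.6244 0.1185 0.004 ] chest top [ 0.4319 -0.3149  0.058 ]
fork: tine end [ 0.6132 -0.0475  0.039 ] stem end [ 0.6327 -0.1776  0.0345] tips [ 0.6225 -0.0466  0.039 ] [ 0.6033 -0.0496  0.039 ]
pen [0.6489 0.3697 0.0065] [0.6061 0.2548 0.0065] bump [ 0.6241 -0.3153  0.022 ]
stub end [ 0.4289 -0.2788  0.037 ]
o [ 0.3258 -0.2896  0.028 ]
r1 [ 0.4444 -0.4264  0.028 ]
r2 [ 0.3349 -0.3893  0.028 ]
```

```bash
cat > ov.py <<'E'
from fit import *
def over(im,p,name,crop):
    s=4; x0,y0,x1,y1=crop
    v=np.ascontiguousarray(cv2.resize(im[y0:y1,x0:x1],None,fx=s,fy=s,interpolation=cv2.INTER_CUBIC))
    dims={'bay_green':(.086,.14,.004),'bay_blue':(.086,.14,.004),'fork_mat':(.056,.14,.004),'case_green':(.056,.11,.03),'case_blue':(.056,.11,.03)}
    def dr(X):
        u=(proj(p,X)-[x0,y0]+.5)*s-.5; cv2.polylines(v,[np.round(u).astype(int)],True,(255,255,0),1)
    for k,(w,l,z) in dims.items():
        e,c,th=J[k]; t=np.radians(th-90); R=np.array([[np.cos(t),-np.sin(t)],[np.sin(t),np.cos(t)]])
        m=np.array([[-1,-1],[1,-1],[1,1],[-1,1]])*[w/2,l/2]
        dr(np.c_[m@R.T+c,np.full(4,z)])
    a=np.linspace(0,2*np.pi,40)
    for c,rad,z in (((.6244,.1185),.04,.004),((.6244,.1185),.035,.004),((.4319,-.3149),.017,.058),((.4319,-.3149),.023,.044)):
        dr(np.c_[c[0]+rad*np.cos(a),c[1]+rad*np.sin(a),np.full(40,z)])
    cv2.imwrite(name,v[:,:,::-1])
sc=cv2.imread('pics/scene0.png')[:,:,::-1]; ps=r.camera_params('scene')
over(im,p,'pics/ov_t.png',(240,120,440,260)); over(sc,ps,'pics/ov_s.png',(100,150,270,290)); over(sc,ps,'pics/ov_s2.png',(270,150,470,290))
E
python3 ov.py >/dev/null
```

```text
(no output)
```

View pics/ov_t.png

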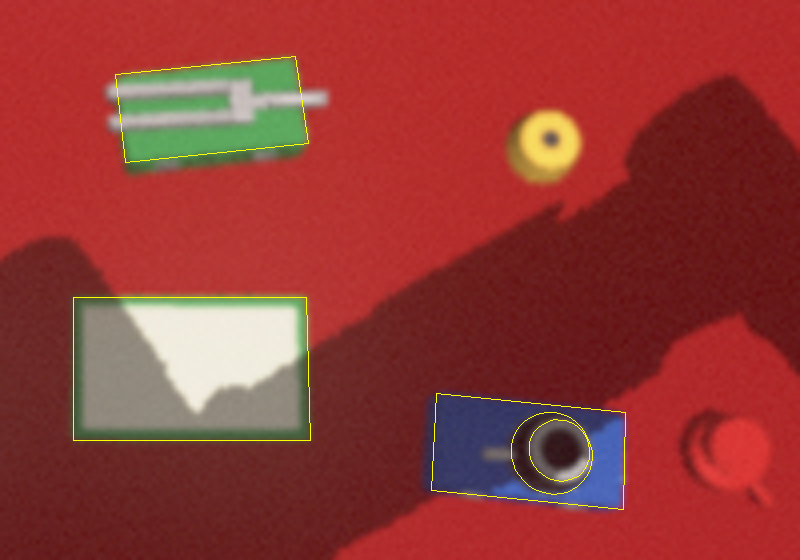

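View pics/ov_s.png

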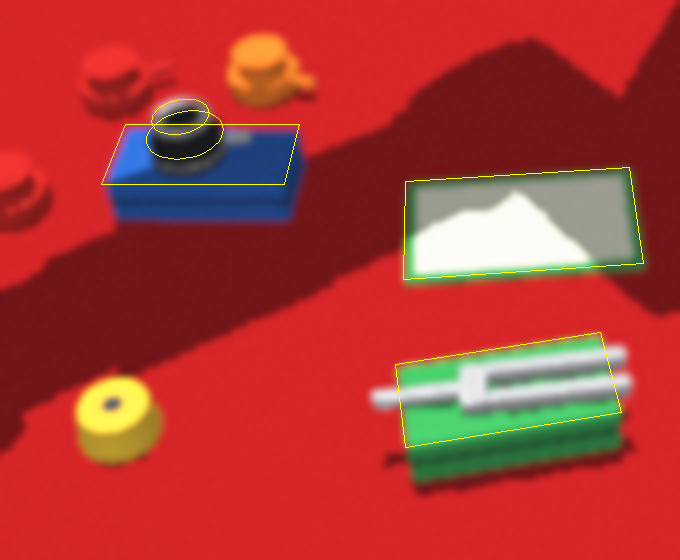

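View pics/ov_s2.png

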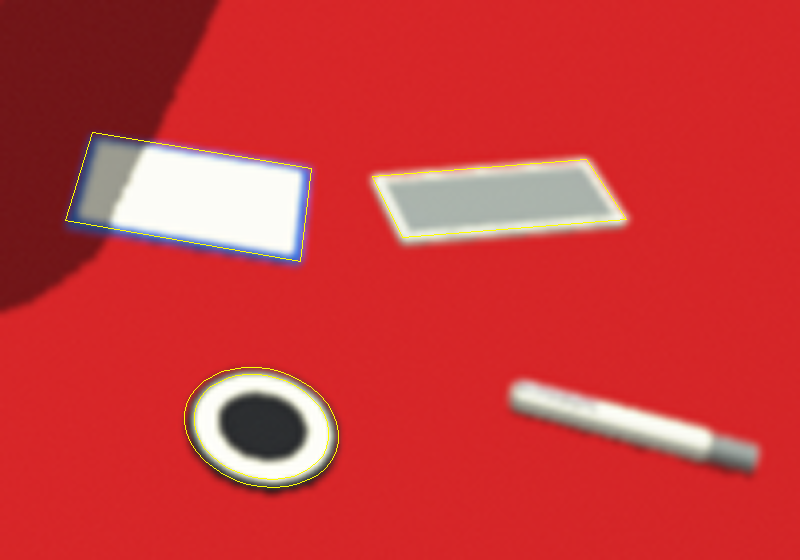

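The overlays agree in both views to about 3 mm. I'll write a "how far" helper and turn the tool first.

```bash
cat > go.py <<'E'
# usage: go.py x y z [yaw]  -> tool-frame shift needed from measured pose
import sys
from h import *
from scipy.spatial.transform import Rotation as Ro
s=r.get_state(); a=list(map(float,sys.argv[1:]))
R=Ro.from_euler('xyz',s['eef_rot'],degrees=True)
d=np.array(a[:3])-s['tcp_pos']
print('t',round(s['time_s'],2),'tcp',np.round(s['tcp_pos'],4),'rot',np.round(s['eef_rot'],2),'w',round(s['gripper_width'],4),'F',np.round(s['contact_force'],1),'J',np.round(s['joints'],0))
print('shift (tool, now)',np.round(R.inv().apply(d),4))
if len(a)>3:
    T=Ro.from_euler('xyz',[180,0,a[3]],degrees=True); print('rotvec tool',np.round((R.inv()*T).as_rotvec(),4),' shift after turn',np.round(T.inv().apply(d),4))
E
python3 go.py 0.4325 -0.3145 0.16 -85
python3 -m inch '0 0 0 0 0 -.08 1; 0 0 0 0 0 -.1233 1; 0 0 0 0 0 -.1233 1; 0 0 0 0 0 -.1233 1; 0 0 0 0 0 -.1233 1; 0 0 0 0 0 -.1233 1; 0 0 0 0 0 -.1233 1; 0 0 0 0 0 -.1233 1; 0 0 0 0 0 -.1233 1; 0 0 0 0 0 -.1233 1; 0 0 0 0 0 -.043 1'
python3 go.py 0.4325 -0.3145 0.16 -85
```

```text
t 0.7 tcp [ 0.2781 -0.615   0.2266] rot [-180.      0.   -155.66] w 0.0874 F [0.4 0.5 0.5] J [-49.  21.   1.  -0. -70. -17.]
shift (tool, now) [-0.2645  0.2102  0.0666]
rotvec tool [-0.     -0.     -1.2333]  shift after turn [-0.2859 -0.18    0.0666]
time_s: 1.62
tcp_pos: [0.2782, -0.615, 0.2266]
eef_rot: [-180.0, -0.0, -84.6]
contact_force: [0.5, -0.1, 0.1]
gripper_width: 0.0872
t 1.62 tcp [ 0.2782 -0.615   0.2266] rot [-180.     -0.    -84.62] w 0.0872 F [ 0.5 -0.1  0.1] J [-49.  21.   1.   0. -70.  55.]
shift (tool, now) [-0.2847 -0.1818  0.0666]
rotvec tool [-0.     -0.      0.0066]  shift after turn [-0.2859 -0.1799  0.0666]
```

```bash
python3 -m inch '-.0285 -.018 .0067 0 0 0 1; -.0285 -.018 .0067 0 0 0 1; -.0285 -.018 .0067 0 0 0 1; -.0285 -.018 .0067 0 0 0 1; -.0285 -.018 .0067 0 0 0 1; -.0285 -.018 .0067 0 0 0 1; -.0285 -.018 .0067 0 0 0 1; -.0285 -.018 .0067 0 0 0 1; -.0285 -.018 .0067 0 0 0 1; -.0285 -.018 .0067 0 0 0 1; 0 0 0 0 0 0 1; 0 0 0 0 0 0 1'
python3 - <<'E'
from h import *
p=r.camera_params('wrist'); im=r.capture('wrist'); cv2.imwrite('pics/w1.png',im[:,:,::-1])
np.save('w1.npy',im)
import pickle; pickle.dump(p,open('w1.pkl','wb'))
big(r.capture('top'),240,110,440,300,4,'pics/t1.png')
print(proj(p,[[.4319,-.3149,.058],[.434,-.306,.03]]))
E
python3 go.py 0.4325 -0.3145 0.16 -85
```

```text
time_s: 2.62
tcp_pos: [0.4336, -0.314, 0.1596]
eef_rot: [180.0, 0.0, -84.8]
contact_force: [-0.3, -0.5, 0.0]
gripper_width: 0.0879
[[258.45368409 197.91900468]
 [255.4375789  198.54363569]]
t 2.72 tcp [ 0.433  -0.3157  0.1599] rot [-1.7998e+02 -2.0000e-02 -8.5000e+01] w 0.0876 F [ 0.4 -0.  -0.3] J [-15.  11. -22.   0. -57.  20.]
shift (tool, now) [-0.0012  0.0004 -0.0001]
rotvec tool [-0.0003 -0.0003  0.0001]  shift after turn [-0.0012  0.0004 -0.0001]
```

View pics/w1.png

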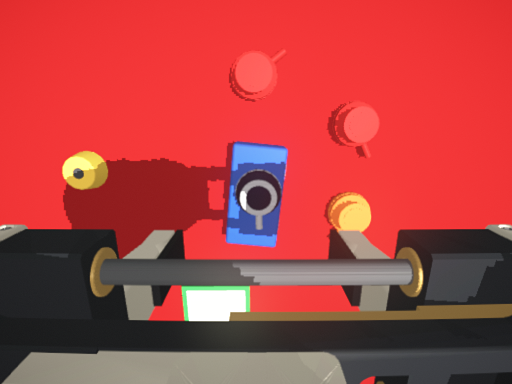

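View pics/t1.png

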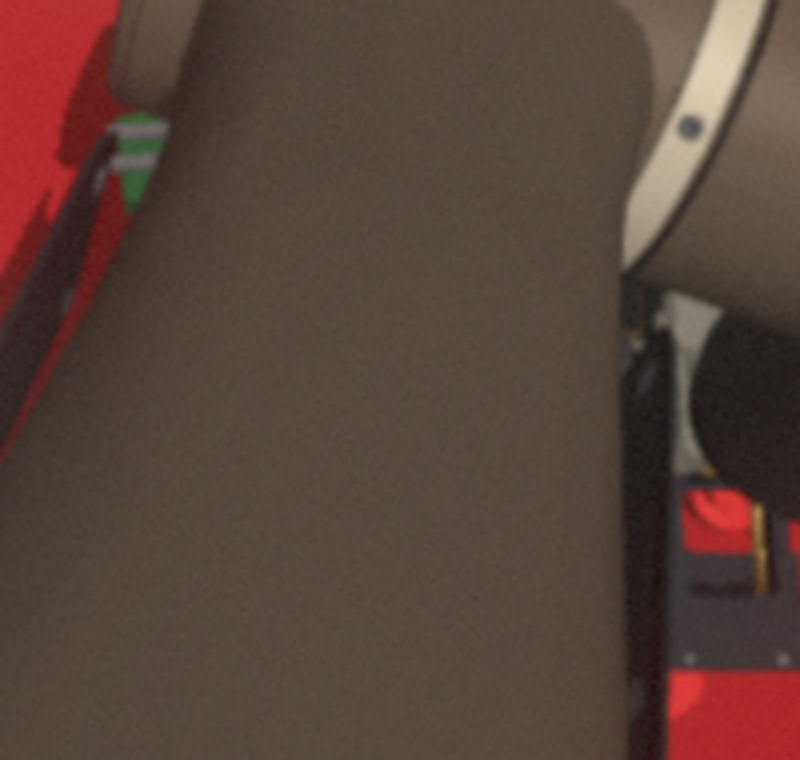

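Run:
```python
from h import *
import pickle
im=np.load('w1.npy'); p=pickle.load(open('w1.pkl','rb'))
v=im.copy()
v=np.ascontiguousarray(cv2.resize(im[120:280,180:340],None,fx=4,fy=4,interpolation=cv2.INTER_CUBIC))
a=np.linspace(0,2*np.pi,40)
for rad,z in ((.017,.058),(.023,.044)):
    X=np.c_[.4325+rad*np.cos(a),-.3145+rad*np.sin(a),np.full(40,z)]
    cv2.polylines(v,[np.round((proj(p,X)-[180,120]+.5)*4-.5).astype(int)],True,(255,255,0),1)
t=np.radians(0); m=np.array([[-1,-1],[1,-1],[1,1],[-1,1]])*[.028,.055]+[.4337,-.3062]
cv2.polylines(v,[np.round((proj(p,np.c_[m,np.full(4,.03)])-[180,120]+.5)*4-.5).astype(int)],True,(255,255,0),1)
cv2.imwrite('pics/w1c.png',v[:,:,::-1])
```

```text
(no output)
```

View pics/w1c.png

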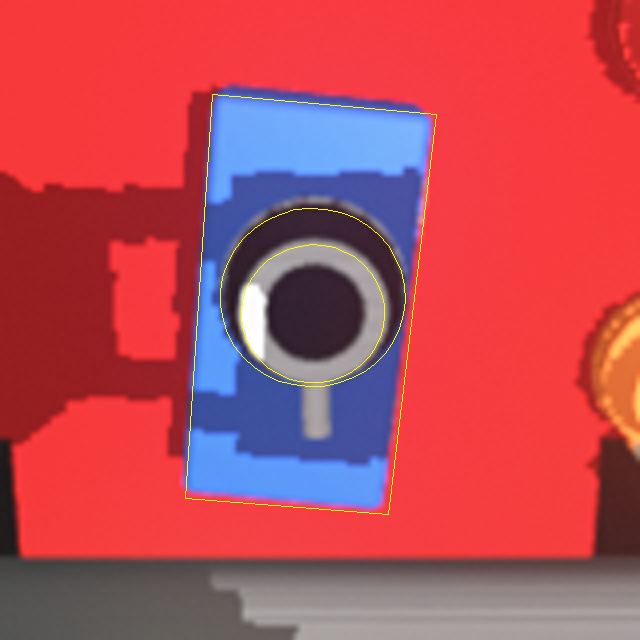

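The close crop confirms the black chestpiece with its steel rim at crop (313,310), stub pointing down in the picture. The fit is within about 2 mm, so I descend and grip the drum just above the case top.

```bash
python3 -m inch '-.0012 .0004 .02 0 0 0 1; 0 0 .03 0 0 0 1; 0 0 .03 0 0 0 1; 0 0 .025 0 0 0 1; 0 0 .014 0 0 0 1; 0 0 .007 0 0 0 1; 0 0 0 0 0 0 1; 0 0 0 0 0 0 1' 25
python3 go.py 0.4325 -0.3145 0.034 -85
```

```text
time_s: 3.38
tcp_pos: [0.4324, -0.3152, 0.034]
eef_rot: [-180.0, -0.0, -85.1]
contact_force: [1.1, 0.5, -0.2]
gripper_width: 0.0873
t 3.38 tcp [ 0.4324 -0.3152  0.034 ] rot [-1.7999e+02 -2.0000e-02 -8.5090e+01] w 0.0873 F [ 1.1  0.5 -0.2] J [-15.  19. -30.   0. -40.  20.]
shift (tool, now) [-0.0007 -0.0002 -0.    ]
rotvec tool [-0.0001 -0.0003 -0.0015]  shift after turn [-0.0007 -0.0002 -0.    ]
```

```bash
python3 -m inch '0 0 0 0 0 0 .5; 0 0 0 0 0 0 .4; 0 0 0 0 0 0 0; 0 0 0 0 0 0 0; 0 0 0 0 0 0 0; 0 0 0 0 0 0 0; 0 0 0 0 0 0 0; 0 0 0 0 0 0 0' 25
python3 -m inch '0 0 -.005 0 0 0 0; 0 0 -.015 0 0 0 0; 0 0 -.025 0 0 0 0; 0 0 -.025 0 0 0 0; 0 0 -.015 0 0 0 0; 0 0 -.005 0 0 0 0'
python3 go.py 0.6244 0.1185 0.12 -85
```

```text
time_s: 4.05
tcp_pos: [0.4323, -0.3143, 0.0337]
eef_rot: [180.0, -0.0, -85.0]
contact_force: [-0.6, 0.5, 2.0]
gripper_width: 0.0448
time_s: 4.55
tcp_pos: [0.4336, -0.3148, 0.1265]
eef_rot: [-179.8, -0.1, -85.0]
contact_force: [0.9, -0.1, -0.5]
gripper_width: 0.0448
t 4.55 tcp [ 0.4336 -0.3148  0.1265] rot [-1.7978e+02 -1.1000e-01 -8.5010e+01] w 0.0448 F [ 0.9 -0.1 -0.5] J [-15.  13. -25.   0. -52.  20.]
shift (tool, now) [-0.4151 -0.2277  0.0066]
rotvec tool [-0.0038 -0.0019 -0.0001]  shift after turn [-0.4151 -0.2278  0.0065]
```

Run:
```python
from h import *
cv2.imwrite('pics/w2.png',r.capture('wrist')[:,:,::-1])
cv2.imwrite('pics/s2.png',cv2.resize(r.capture('scene')[120:320,60:300],None,fx=3,fy=3)[:,:,::-1])
```

```text
(no output)
```

View pics/w2.png

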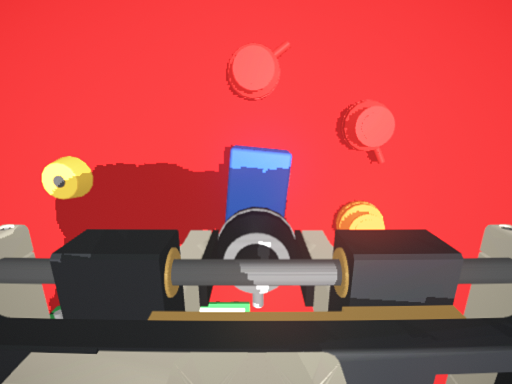

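View pics/s2.png

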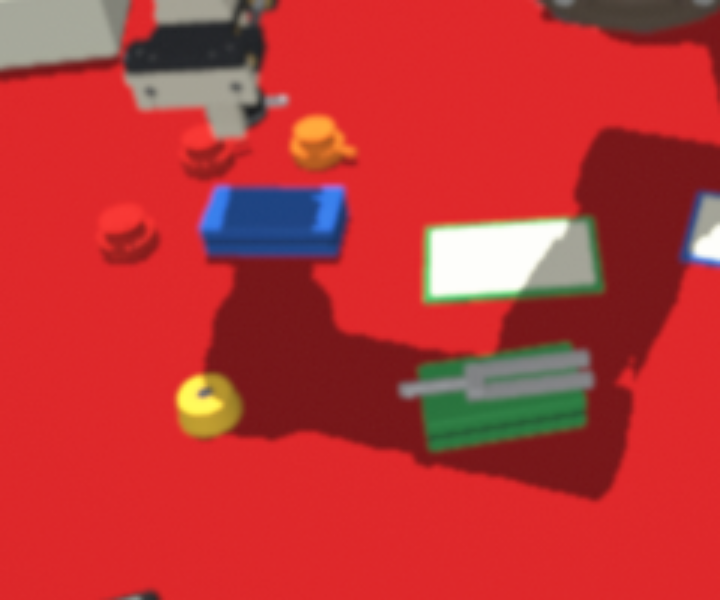

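Chestpiece held at wrist (258,260), and the blue case is undisturbed. I carry it to the pad.

```bash
python3 -m inch '-.013 -.007 0 0 0 0 0; -.026 -.0142 0 0 0 0 0; -.026 -.0142 0 0 0 0 0; -.026 -.0142 0 0 0 0 0; -.026 -.0142 0 0 0 0 0; -.026 -.0142 0 0 0 0 0; -.026 -.0142 0 0 0 0 0; -.026 -.0142 0 0 0 0 0; -.026 -.0142 0 0 0 0 0; -.026 -.0142 0 0 0 0 0; -.026 -.0142 0 0 0 0 0; -.026 -.0142 0 0 0 0 0; -.026 -.0142 0 0 0 0 0; -.026 -.0142 0 0 0 0 0; -.026 -.0142 0 0 0 0 0; -.026 -.0142 0 0 0 0 0; -.013 -.007 0 0 0 0 0; 0 0 0 0 0 0 0; 0 0 0 0 0 0 0'
python3 - <<'E'
from h import *
s=r.get_state();p=r.camera_params('wrist'); im=r.capture('wrist')
X=s['tcp_pos']+[0,0,.0243]; print(proj(p,X),proj(p,[.6244,.1185,.004]))
big(im,176,80,376,300,3,'pics/w3.png')
E
python3 go.py 0.6244 0.1185 0.0085 -85
```

```text
time_s: 6.23
tcp_pos: [0.6215, 0.1201, 0.1215]
eef_rot: [179.8, -0.1, -85.0]
contact_force: [0.4, 0.8, -1.1]
gripper_width: 0.045
[[257.47644231 264.99211156]] [[253.49641217 192.58270991]]
t 6.28 tcp [0.6213 0.1194 0.1219] rot [ 1.7984e+02 -5.0000e-02 -8.5020e+01] w 0.0452 F [-0.1  0.8 -1. ] J [ 29.  21. -13.  -0. -56. -24.]
shift (tool, now) [ 0.001  -0.0033  0.1134]
rotvec tool [ 0.0029 -0.0008 -0.0004]  shift after turn [ 0.0011 -0.003   0.1134]
```

View pics/w3.png

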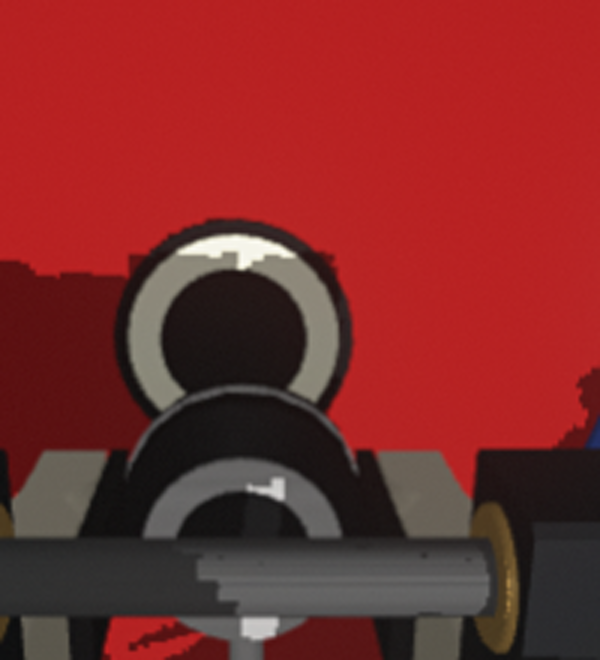

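The pad centre sits at (254,192), matching the prediction, and the held rim is on the TCP to about 1 mm. Lowering.

```bash
python3 -m inch '.001 -.003 .012 0 0 0 0; 0 0 .024 0 0 0 0; 0 0 .024 0 0 0 0; 0 0 .02 0 0 0 0; 0 0 .014 0 0 0 0; 0 0 .009 0 0 0 0; 0 0 .005 0 0 0 0; 0 0 .003 0 0 0 0; 0 0 .0015 0 0 0 0; 0 0 0 0 0 0 0; 0 0 0 0 0 0 0'
python3 go.py 0.6244 0.1185 0.0078 -85
```

```text
time_s: 7.2
tcp_pos: [0.626, 0.1192, 0.0119]
eef_rot: [-179.9, 0.0, -85.0]
contact_force: [0.7, 0.1, -2.3]
gripper_width: 0.0448
t 7.2 tcp [0.626  0.1192 0.0119] rot [-1.7993e+02  3.0000e-02 -8.5030e+01] w 0.0448 F [ 0.7  0.1 -2.3] J [ 28.  29. -18.   0. -43. -23.]
shift (tool, now) [0.0006 0.0017 0.0041]
rotvec tool [-0.0013  0.0005 -0.0005]  shift after turn [0.0006 0.0017 0.0041]
```

```bash
python3 -m inch '.0004 .001 .0015 0 0 0 0; 0 0 .0015 0 0 0 0; 0 0 0 0 0 0 0'; python3 go.py 0.6244 0.1185 0.0078 -85;  python3 -m inch '0 0 .001 0 0 0 0; 0 0 0 0 0 0 0'; python3 go.py 0.6244 0.1185 0.0078 -85
```

```text
time_s: 7.45
tcp_pos: [0.6245, 0.1186, 0.0081]
eef_rot: [-180.0, 0.0, -85.0]
contact_force: [-0.0, 0.1, -0.7]
gripper_width: 0.0444
t 7.45 tcp [0.6245 0.1186 0.0081] rot [-1.7999e+02  1.0000e-02 -8.5030e+01] w 0.0444 F [-0.   0.1 -0.7] J [ 28.  29. -18.  -0. -43. -23.]
shift (tool, now) [0.0001 0.0001 0.0003]
rotvec tool [-0.0002  0.0001 -0.0006]  shift after turn [0.0001 0.0001 0.0003]
time_s: 7.62
tcp_pos: [0.6246, 0.1186, 0.0077]
eef_rot: [-180.0, -0.0, -85.0]
contact_force: [-2.3, -0.4, 3.5]
gripper_width: 0.0448
t 7.62 tcp [0.6246 0.1186 0.0077] rot [-179.98   -0.    -85.01] w 0.0448 F [-2.3 -0.4  3.5] J [ 28.  29. -18.   0. -43. -23.]
shift (tool, now) [ 0.0001  0.0002 -0.0001]
rotvec tool [-0.0003 -0.0001 -0.0002]  shift after turn [ 0.0001  0.0002 -0.0001]
```

```bash
python3 -m inch '0 0 0 0 0 0 .53; 0 0 0 0 0 0 .56; 0 0 0 0 0 0 .62; 0 0 0 0 0 0 .8; 0 0 0 0 0 0 .8; 0 0 0 0 0 0 .8; 0 0 -.005 0 0 0 .9; 0 0 -.02 0 0 0 .9; 0 0 -.035 0 0 0 .9; 0 0 -.035 0 0 0 .9; 0 0 -.02 0 0 0 .9; 0 0 0 0 0 0 .9'
python3 - <<'E'
from h import *
p=r.camera_params('wrist'); im=r.capture('wrist')
v=np.ascontiguousarray(im);a=np.linspace(0,2*np.pi,40)
print(proj(p,[[.6244,.1185,.032],[.6244,.1185,.004]]))
big(v,176,80,376,300,3,'pics/w4.png')
E
python3 go.py 0.623 -0.1125 0.12 -81.5
```

```text
time_s: 8.62
tcp_pos: [0.6276, 0.1195, 0.1283]
eef_rot: [-179.5, 0.1, -85.0]
contact_force: [-0.2, -0.1, -0.3]
gripper_width: 0.0788
[[261.06324292 199.18328076]
 [260.81686769 191.49737834]]
t 8.67 tcp [0.6262 0.1193 0.1257] rot [-1.7968e+02  1.1000e-01 -8.5010e+01] w 0.0787 F [-0.  -0.5  0. ] J [ 28.  21. -12.   0. -56. -23.]
shift (tool, now) [0.2306 0.0234 0.0051]
rotvec tool [-0.0057  0.0018 -0.0613]  shift after turn [0.2287 0.0374 0.0057]
```

View pics/w4.png

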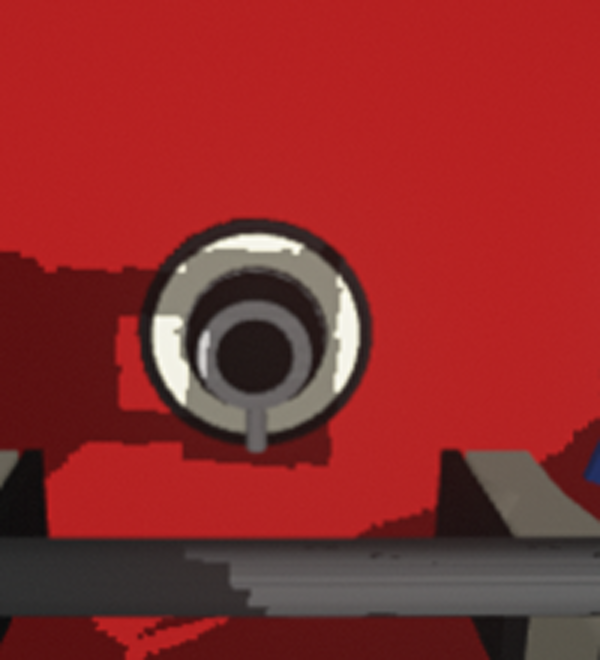

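Chestpiece centred on the pad at crop (256,354), as predicted. Next the fork.

```bash
python3 -m inch '0 0 0 0 0 -.0613 1; .0229 .0037 .0006 0 0 0 1; .0229 .0037 .0006 0 0 0 1; .0229 .0037 .0006 0 0 0 1; .0229 .0037 .0006 0 0 0 1; .0229 .0037 .0006 0 0 0 1; .0229 .0037 .0006 0 0 0 1; .0229 .0037 .0006 0 0 0 1; .0229 .0037 .0006 0 0 0 1; .0229 .0037 .0006 0 0 0 1; .0229 .0037 .0006 0 0 0 1; 0 0 0 0 0 0 1; 0 0 0 0 0 0 1'
cat > ovw.py <<'E'
# overlay of rects on the wrist view: name cx cy z w l yaw ...
import sys
from h import *
p=r.camera_params('wrist'); im=r.capture('wrist')
name=sys.argv[1]; x0,y0,x1,y1=map(int,sys.argv[2].split(','))
s=min(800//(x1-x0),600//(y1-y0))
v=np.ascontiguousarray(cv2.resize(im[y0:y1,x0:x1],None,fx=s,fy=s,interpolation=cv2.INTER_CUBIC))
for a in sys.argv[3:]:
    cx,cy,z,w,l,th=map(float,a.split(',')); t=np.radians(th-90); R=np.array([[np.cos(t),-np.sin(t)],[np.sin(t),np.cos(t)]])
    m=np.array([[-1,-1],[1,-1],[1,1],[-1,1]])*[w/2,l/2]@R.T+[cx,cy]
    cv2.polylines(v,[np.round((proj(p,np.c_[m,np.full(4,z)])-[x0,y0]+.5)*s-.5).astype(int)],True,(255,255,0),1)
cv2.imwrite(name,v[:,:,::-1])
E
python3 ovw.py pics/w5.png 156,40,356,240 .623,-.1125,.039,.026,.13,98.5 .6208,-.1085,.03,.056,.11,101.8
python3 go.py 0.623 -0.1125 0.0325 -81.5
```

```text
time_s: 9.75
tcp_pos: [0.6209, -0.1145, 0.115]
eef_rot: [179.9, 0.0, -81.6]
contact_force: [0.0, 0.7, -0.5]
gripper_width: 0.0878
t 9.8 tcp [ 0.6211 -0.1137  0.1153] rot [ 1.7992e+02  2.0000e-02 -8.1590e+01] w 0.0876 F [ 0.2  0.6 -0.5] J [  7.  22. -13.  -0. -55.   1.]
shift (tool, now) [-0.0009 -0.0021  0.0828]
rotvec tool [ 0.0013  0.0003 -0.0016]  shift after turn [-0.0009 -0.002   0.0828]
```

View pics/w5.png

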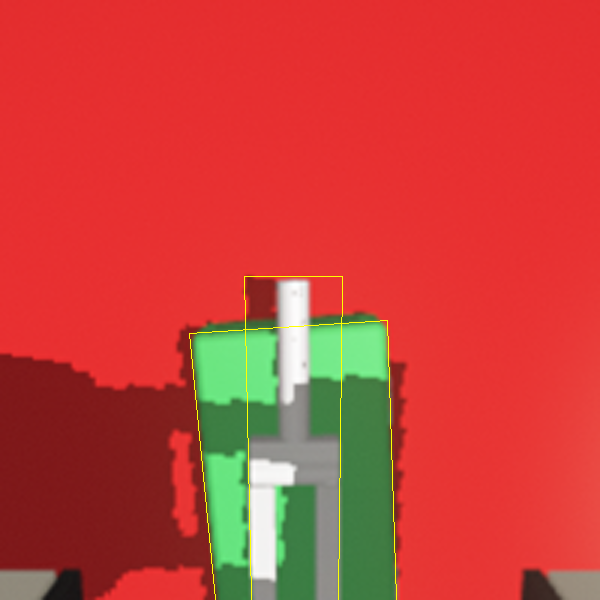

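Fork and green-case outlines fit to about 1 mm (stem end at crop (293,280)). Descending.

```bash
python3 -m inch '-.0039 -.0017 .012 0 0 0 1; 0 0 .02 0 0 0 1; 0 0 .022 0 0 0 1; 0 0 .015 0 0 0 1; 0 0 .008 0 0 0 1; 0 0 .004 0 0 0 1; 0 0 0 0 0 0 1; 0 0 0 0 0 0 1; 0 0 0 0 0 0 1' 25
python3 go.py 0.6235 -0.1095 0.0325 -81.5
```

```text
time_s: 10.55
tcp_pos: [0.6236, -0.109, 0.0361]
eef_rot: [-179.9, -0.0, -81.5]
contact_force: [0.2, -0.3, 1.1]
gripper_width: 0.0876
t 10.55 tcp [ 0.6236 -0.109   0.0361] rot [-1.799e+02 -1.000e-02 -8.149e+01] w 0.0876 F [ 0.2 -0.3  1.1] J [  8.  27. -17.   0. -46.   1.]
shift (tool, now) [0.0005 0.0002 0.0036]
rotvec tool [-0.0017 -0.0002  0.0001]  shift after turn [0.0005 0.0002 0.0036]
```

```bash
python3 -m inch '.0005 0 .002 0 0 0 1; 0 0 0 0 0 0 1; 0 0 0 0 0 0 1'; python3 go.py 0.6235 -0.1095 0.0325 -81.5
```

```text
time_s: 10.8
tcp_pos: [0.6231, -0.1099, 0.0335]
eef_rot: [-180.0, -0.0, -81.5]
contact_force: [0.5, -0.6, 0.1]
gripper_width: 0.0876
t 10.8 tcp [ 0.6231 -0.1099  0.0335] rot [-179.96   -0.    -81.53] w 0.0876 F [ 0.5 -0.6  0.1] J [  8.  27. -18.  -0. -46.   1.]
shift (tool, now) [-0.0003 -0.0005  0.001 ]
rotvec tool [-0.0007 -0.     -0.0005]  shift after turn [-0.0003 -0.0005  0.001 ]
```

```bash
python3 -m inch '0 0 .001 0 0 0 .6; 0 0 0 0 0 0 .5; 0 0 0 0 0 0 .4; 0 0 0 0 0 0 0; 0 0 0 0 0 0 0; 0 0 0 0 0 0 0; 0 0 0 0 0 0 0; 0 0 0 0 0 0 0; 0 0 0 0 0 0 0' 25
python3 go.py 0.6235 -0.1095 0.0325 -81.5
python3 -m inch '0 0 -.004 0 0 0 0; 0 0 -.012 0 0 0 0; 0 0 -.02 0 0 0 0; 0 0 -.025 0 0 0 0; 0 0 -.02 0 0 0 0; 0 0 -.01 0 0 0 0; 0 0 0 0 0 0 0'
python3 ovw.py pics/w6.png 106,40,406,340
python3 go.py 0.4474 0.2915 0.12 -83.9
```

```text
time_s: 11.55
tcp_pos: [0.6229, -0.1098, 0.0321]
eef_rot: [180.0, -0.0, -81.5]
contact_force: [0.0, 0.1, -0.2]
gripper_width: 0.0329
t 11.55 tcp [ 0.6229 -0.1098  0.0321] rot [180.    -0.   -81.52] w 0.0329 F [ 0.   0.1 -0.2] J [  8.  27. -18.   0. -45.   1.]
shift (tool, now) [-0.0002 -0.0006 -0.0004]
rotvec tool [ 0.     -0.     -0.0003]  shift after turn [-0.0002 -0.0006 -0.0004]
time_s: 12.13
tcp_pos: [0.6246, -0.1098, 0.1265]
eef_rot: [-179.7, -0.0, -81.5]
contact_force: [-0.9, 0.1, -0.3]
gripper_width: 0.0252
t 12.18 tcp [ 0.6235 -0.1097  0.1245] rot [-179.84    0.    -81.52] w 0.0251 F [ 0.9  0.8 -1.7] J [  8.  21. -13.  -0. -56.   1.]
shift (tool, now) [-0.4227  0.1151  0.0042]
rotvec tool [-0.0028  0.0001  0.0415]  shift after turn [-0.4176  0.1325  0.0045]
```

View pics/w6.png

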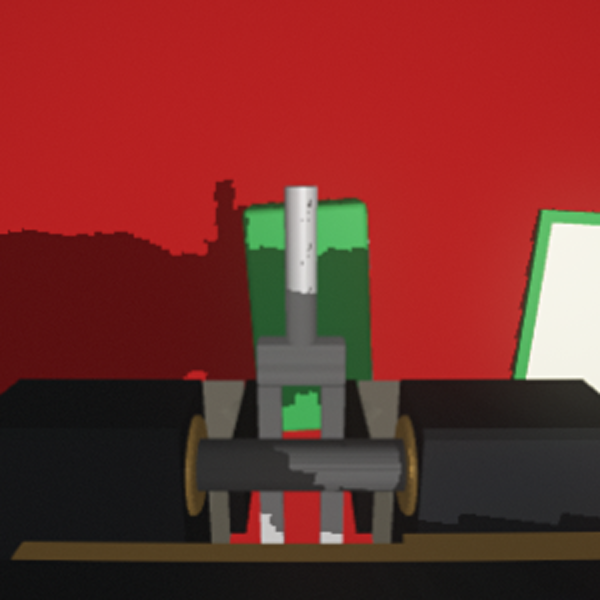

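Run:
```python
from h import *
from scipy.spatial.transform import Rotation as Ro
s=r.get_state();p=r.camera_params('wrist')
R=Ro.from_euler('xyz',s['eef_rot'],degrees=True)
for h in (.0015,.003,.005,.0069,.009):
  for o in (.0,.003,):
    X=[s['tcp_pos']+R.apply([o+.065,0,-h+.0]),s['tcp_pos']+R.apply([o+.020,0,-h]),s['tcp_pos']+R.apply([o+.020,.013,-h]),s['tcp_pos']+R.apply([o+.020,-.013,-h])]
    print(h,o,((proj(p,X)-[106,40]+.5)*2-.5).round(0).tolist())
```

```text
0.0015 0.0 [[303.0, 192.0], [303.0, 350.0], [347.0, 350.0], [258.0, 350.0]]
0.0015 0.003 [[303.0, 181.0], [303.0, 340.0], [348.0, 340.0], [258.0, 340.0]]
0.003 0.0 [[303.0, 192.0], [303.0, 352.0], [348.0, 352.0], [258.0, 352.0]]
0.003 0.003 [[303.0, 181.0], [303.0, 342.0], [348.0, 342.0], [257.0, 342.0]]
0.005 0.0 [[303.0, 193.0], [303.0, 354.0], [348.0, 354.0], [257.0, 354.0]]
0.005 0.003 [[303.0, 181.0], [303.0, 344.0], [349.0, 344.0], [257.0, 344.0]]
0.0069 0.0 [[303.0, 193.0], [303.0, 356.0], [349.0, 356.0], [257.0, 356.0]]
0.0069 0.003 [[303.0, 182.0], [303.0, 346.0], [349.0, 346.0], [256.0, 346.0]]
0.009 0.0 [[303.0, 194.0], [303.0, 359.0], [349.0, 359.0], [256.0, 359.0]]
0.009 0.003 [[303.0, 182.0], [303.0, 349.0], [350.0, 349.0], [256.0, 349.0]]
```

Run:
```python
from h import *
big(r.capture('wrist'),196,100,316,330,4,'pics/w7.png'); im=r.capture('scene'); 
s=r.get_state(); u=proj(r.camera_params('scene'),s['tcp_pos'])[0]; print(u)
x,y=map(int,u); big(im,x-60,y-60,x+60,y+45,5,'pics/s7.png')
```

```text
[222.69606586 215.13803045]
```

View pics/w7.png

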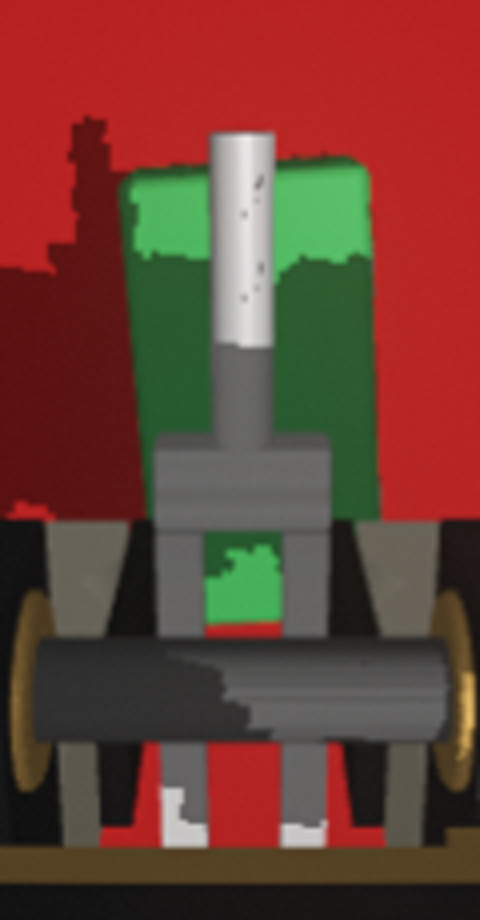

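View pics/s7.png

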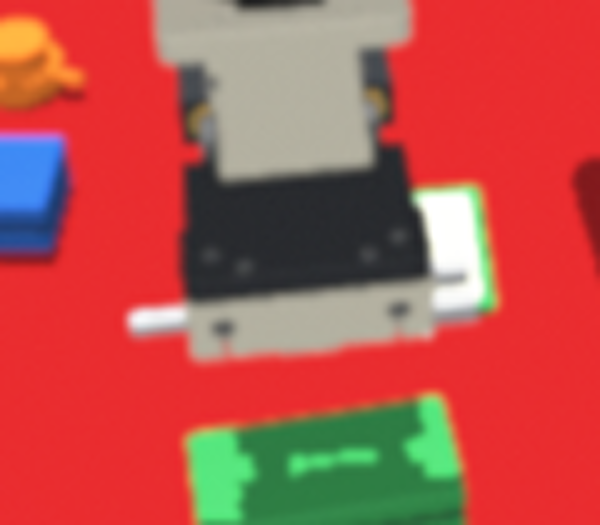

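The fork is held, probably with about 4 mm of pad overlap, because the lift began as the fingers met. I'll raise the grip force and carry it gently to the mat.

```bash
python3 -m inch '0 0 0 0 0 .0415 0; -.006 .002 0 0 0 0 0; -.012 .004 0 0 0 0 0; -.02 .0063 0 0 0 0 0; -.025 .008 0 0 0 0 0; -.025 .008 0 0 0 0 0; -.025 .008 0 0 0 0 0; -.025 .008 0 0 0 0 0; -.025 .008 0 0 0 0 0; -.025 .008 0 0 0 0 0; -.025 .008 0 0 0 0 0; -.025 .008 0 0 0 0 0; -.025 .008 0 0 0 0 0; -.025 .008 0 0 0 0 0; -.025 .008 0 0 0 0 0; -.025 .008 0 0 0 0 0; -.025 .008 0 0 0 0 0; -.02 .0063 0 0 0 0 0; -.012 .004 0 0 0 0 0; -.006 .002 0 0 0 0 0' 40
python3 -m inch '-.012 .0017 0 0 0 0 0; 0 0 0 0 0 0 0; 0 0 0 0 0 0 0'
python3 ovw.py pics/w8.png 106,40,406,340 .4474,.2915,.004,.056,.14,96.1
python3 go.py 0.4474 0.2935 0.02 -83.9
```

```text
time_s: 13.95
tcp_pos: [0.451, 0.2767, 0.1226]
eef_rot: [180.0, -0.0, -83.7]
contact_force: [0.4, -0.5, -0.8]
gripper_width: 0.0249
time_s: 14.2
tcp_pos: [0.4493, 0.2871, 0.1228]
eef_rot: [180.0, -0.0, -83.9]
contact_force: [-0.8, -1.0, 0.2]
gripper_width: 0.0248
t 14.25 tcp [0.4494 0.2866 0.1229] rot [ 1.7998e+02 -2.0000e-02 -8.3910e+01] w 0.025 F [ 0.6  0.6 -1.1] J [ 54.  13. -25.  -0. -52. -48.]
shift (tool, now) [-0.0071  0.0013  0.1029]
rotvec tool [ 0.0004 -0.0003 -0.0001]  shift after turn [-0.007   0.0013  0.1029]
```

View pics/w8.png

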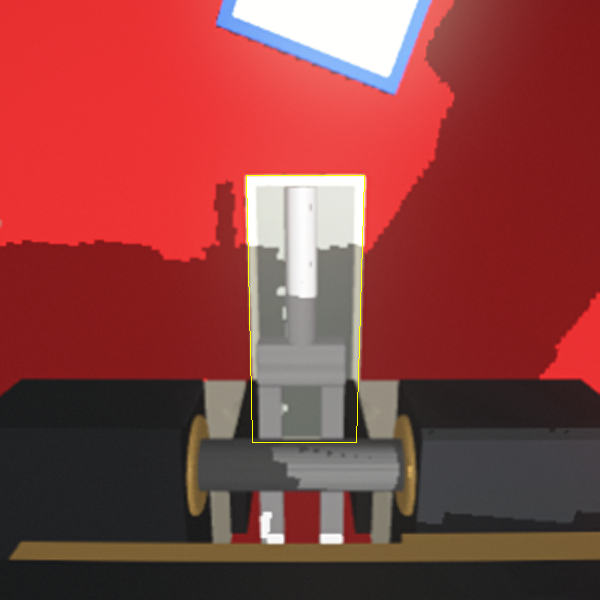

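```bash
python3 -m inch '-.007 .0013 .006 0 0 0 0; 0 0 .015 0 0 0 0; 0 0 .022 0 0 0 0; 0 0 .022 0 0 0 0; 0 0 .018 0 0 0 0; 0 0 .012 0 0 0 0; 0 0 .008 0 0 0 0; 0 0 0 0 0 0 0; 0 0 0 0 0 0 0; 0 0 0 0 0 0 0'
python3 go.py 0.4474 0.2935 0.010 -83.9
```

```text
time_s: 15.08
tcp_pos: [0.4479, 0.2942, 0.0207]
eef_rot: [-180.0, 0.0, -83.9]
contact_force: [0.4, 0.1, -1.7]
gripper_width: 0.0247
t 15.08 tcp [0.4479 0.2942 0.0207] rot [-1.7995e+02  4.0000e-02 -8.3900e+01] w 0.0247 F [ 0.4  0.1 -1.7] J [ 54.  21. -31.   0. -38. -48.]
shift (tool, now) [0.0007 0.0006 0.0107]
rotvec tool [-0.0008  0.0007 -0.    ]  shift after turn [0.0007 0.0006 0.0107]
```

```bash
python3 -m inch '0 0 .004 0 0 0 0; 0 0 .003 0 0 0 0; 0 0 .002 0 0 0 0; 0 0 0 0 0 0 0; 0 0 0 0 0 0 0'; python3 -m inch '0 0 .001 0 0 0 0; 0 0 0 0 0 0 0'; python3 -m inch '0 0 .001 0 0 0 0; 0 0 0 0 0 0 0'
```

```text
time_s: 15.5
tcp_pos: [0.4474, 0.2938, 0.011]
eef_rot: [180.0, -0.0, -83.9]
contact_force: [-0.4, 0.4, -0.3]
gripper_width: 0.0247
time_s: 15.67
tcp_pos: [0.4474, 0.2939, 0.01]
eef_rot: [-180.0, 0.0, -83.9]
contact_force: [-0.0, 0.7, -2.0]
gripper_width: 0.0248
time_s: 15.83
tcp_pos: [0.4475, 0.294, 0.0096]
eef_rot: [-180.0, 0.0, -83.9]
contact_force: [-2.0, -1.0, 4.6]
gripper_width: 0.0246
```

Contact at TCP z ≈ 0.0096 (4.6 N up). Releasing.

```bash
python3 -m inch '0 0 0 0 0 0 .3; 0 0 0 0 0 0 .34; 0 0 0 0 0 0 .4; 0 0 0 0 0 0 .6; 0 0 0 0 0 0 .8; 0 0 0 0 0 0 .8; 0 0 0 0 0 0 .8; 0 0 -.005 0 0 0 1; 0 0 -.02 0 0 0 1; 0 0 -.035 0 0 0 1; 0 0 -.035 0 0 0 1; 0 0 -.02 0 0 0 1; 0 0 0 0 0 0 1; 0 0 0 0 0 0 1'
python3 ovw.py pics/w9.png 156,40,356,240 .4474,.2915,.004,.056,.14,96.1 .4474,.2915,.013,.026,.13,96.1
python3 go.py 0.6215 -0.1085 0.13 -78.5
```

```text
time_s: 17.0
tcp_pos: [0.4479, 0.2946, 0.126]
eef_rot: [-179.9, 0.2, -83.9]
contact_force: [-0.3, -0.0, -1.5]
gripper_width: 0.0875
t 17.05 tcp [0.4473 0.2939 0.1246] rot [-1.7997e+02  6.0000e-02 -8.3910e+01] w 0.0874 F [-0.9 -0.5 -0.5] J [ 54.  13. -25.  -0. -52. -48.]
shift (tool, now) [ 0.4186 -0.1306 -0.0058]
rotvec tool [-0.0006  0.0011 -0.0945]  shift after turn [ 0.429  -0.0905 -0.0054]
```

View pics/w9.png

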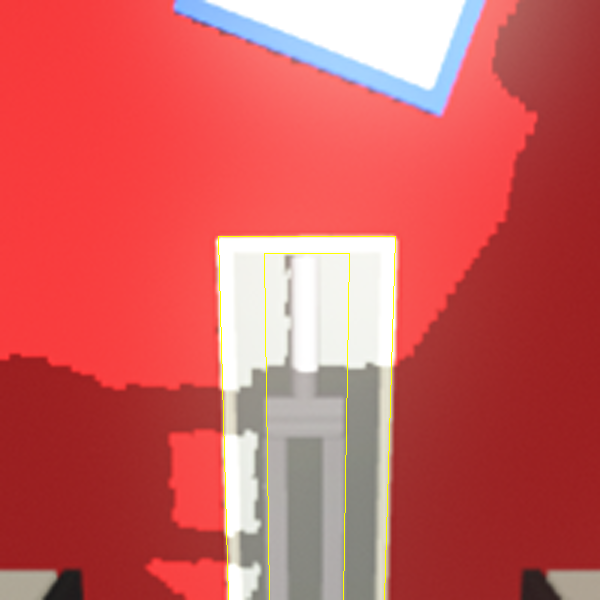

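Fork lies centred along the mat (stem end crop (306,255) on the predicted outline). Next the green case.

```bash
python3 -m inch '0 0 0 0 0 -.0995 1; .018 -.0038 0 0 0 0 1; .033 -.007 0 0 0 0 1; .033 -.007 0 0 0 0 1; .033 -.007 0 0 0 0 1; .033 -.007 0 0 0 0 1; .033 -.007 0 0 0 0 1; .033 -.007 0 0 0 0 1; .033 -.007 0 0 0 0 1; .033 -.007 0 0 0 0 1; .033 -.007 0 0 0 0 1; .033 -.007 0 0 0 0 1; .033 -.007 0 0 0 0 1; .033 -.007 0 0 0 0 1; .018 -.0038 0 0 0 0 1; 0 0 0 0 0 0 1; 0 0 0 0 0 0 1; 0 0 0 0 0 0 1'
python3 ovw.py pics/w10.png 156,40,356,240 .6208,-.1085,.03,.056,.11,101.8
python3 go.py 0.6208 -0.1085 0.03 -78.2
```

```text
time_s: 18.55
tcp_pos: [0.6245, -0.1102, 0.1227]
eef_rot: [179.9, 0.0, -78.2]
contact_force: [-0.1, -0.0, -0.0]
gripper_width: 0.0878
t 18.6 tcp [ 0.6247 -0.1097  0.1232] rot [ 1.799e+02  2.000e-02 -7.818e+01] w 0.0879 F [-0.1  0.5  0.3] J [  8.  21. -12.  -0. -56.   4.]
shift (tool, now) [-0.0019  0.0034  0.0932]
rotvec tool [0.0017 0.0004 0.0004]  shift after turn [-0.002   0.0035  0.0932]
```

View pics/w10.png

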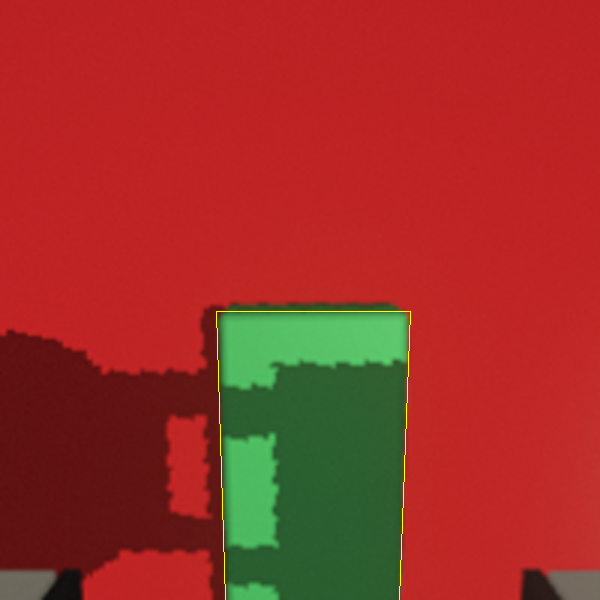

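The outline fits to about 1 mm. Descending around the case.

```bash
python3 -m inch '-.002 .0034 .012 0 0 0 1; 0 0 .025 0 0 0 1; 0 0 .025 0 0 0 1; 0 0 .02 0 0 0 1; 0 0 .015 0 0 0 1; 0 0 .008 0 0 0 1; 0 0 .005 0 0 0 1; 0 0 0 0 0 0 1; 0 0 0 0 0 0 1; 0 0 0 0 0 0 .9' 40
python3 go.py 0.6208 -0.1085 0.011 -78.2
```

```text
time_s: 19.43
tcp_pos: [0.6225, -0.1088, 0.0152]
eef_rot: [-179.9, -0.0, -78.2]
contact_force: [0.5, -0.4, 0.2]
gripper_width: 0.0845
t 19.43 tcp [ 0.6225 -0.1088  0.0152] rot [-1.799e+02 -2.000e-02 -7.817e+01] w 0.0845 F [ 0.5 -0.4  0.2] J [  8.  28. -19.   0. -43.   4.]
shift (tool, now) [-0.0006  0.0016  0.0042]
rotvec tool [-0.0018 -0.0003  0.0005]  shift after turn [-0.0006  0.0016  0.0042]
```

```bash
python3 -m inch '0 .001 .003 0 0 0 .8; 0 0 0 0 0 0 .75; 0 0 0 0 0 0 .7; 0 0 0 0 0 0 .65; 0 0 0 0 0 0 0; 0 0 0 0 0 0 0; 0 0 0 0 0 0 0; 0 0 0 0 0 0 0; 0 0 0 0 0 0 0; 0 0 0 0 0 0 0' 40
python3 -m inch '0 0 0 0 0 0 0; 0 0 0 0 0 0 0'
python3 go.py 0.6208 -0.1085 0.011 -78.2
```

```text
time_s: 20.27
tcp_pos: [0.6207, -0.1093, 0.0113]
eef_rot: [-180.0, -0.0, -78.2]
contact_force: [-0.5, -1.5, 3.6]
gripper_width: 0.0558
time_s: 20.43
tcp_pos: [0.6207, -0.1093, 0.0112]
eef_rot: [-180.0, -0.0, -78.2]
contact_force: [-1.3, -0.2, 4.7]
gripper_width: 0.056
t 20.43 tcp [ 0.6207 -0.1093  0.0112] rot [-1.80e+02 -1.00e-02 -7.82e+01] w 0.056 F [-1.3 -0.2  4.7] J [  8.  28. -19.   0. -43.   4.]
shift (tool, now) [-0.0008 -0.0003  0.0002]
rotvec tool [-0.     -0.0001  0.0001]  shift after turn [-0.0008 -0.0003  0.0002]
```

```bash
python3 -m inch '0 0 -.004 0 0 0 0; 0 0 -.01 0 0 0 0; 0 0 -.018 0 0 0 0; 0 0 -.018 0 0 0 0; 0 0 -.01 0 0 0 0; 0 0 0 0 0 0 0; 0 0 0 0 0 0 0'
python3 go.py 0.4669 -0.1107 0.07 -84.5
```

```text
time_s: 21.02
tcp_pos: [0.6209, -0.109, 0.0714]
eef_rot: [-179.9, 0.0, -78.2]
contact_force: [-1.2, 0.6, -2.8]
gripper_width: 0.0557
t 21.02 tcp [ 0.6209 -0.109   0.0714] rot [-1.7993e+02  2.0000e-02 -7.8210e+01] w 0.0557 F [-1.2  0.6 -2.8] J [  8.  24. -16.  -0. -50.   4.]
shift (tool, now) [-0.0298  0.1511  0.0012]
rotvec tool [-0.0013  0.0003  0.1098]  shift after turn [-0.0131  0.1534  0.0014]
```

```bash
python3 -m inch '0 0 0 0 0 .055 0; 0 0 0 0 0 .055 0; -.0006 .008 0 0 0 0 0; -.0014 .0174 0 0 0 0 0; -.0018 .022 0 0 0 0 0; -.0018 .022 0 0 0 0 0; -.0018 .022 0 0 0 0 0; -.0018 .022 0 0 0 0 0; -.0014 .0174 0 0 0 0 0; -.0012 .0146 0 0 0 0 0; -.0006 .008 0 0 0 0 0; 0 0 0 0 0 0 0; 0 0 0 0 0 0 0'
python3 ovw.py pics/w11.png 106,40,406,340 .4669,-.1107,.004,.086,.14,95.5
python3 go.py 0.4669 -0.1112 0.0155 -84.5
```

```text
time_s: 22.1
tcp_pos: [0.467, -0.1116, 0.0711]
eef_rot: [-180.0, -0.0, -84.4]
contact_force: [0.3, -0.2, -3.1]
gripper_width: 0.0556
t 22.15 tcp [ 0.4677 -0.1115  0.0711] rot [-1.7996e+02 -1.0000e-02 -8.4440e+01] w 0.0559 F [ 0.2  0.5 -2.5] J [ 10.  12. -35.   0. -43.  -5.]
shift (tool, now) [-0.0004  0.0008  0.0556]
rotvec tool [-0.0008 -0.0002  0.001 ]  shift after turn [-0.0004  0.0007  0.0556]
```

View pics/w11.png

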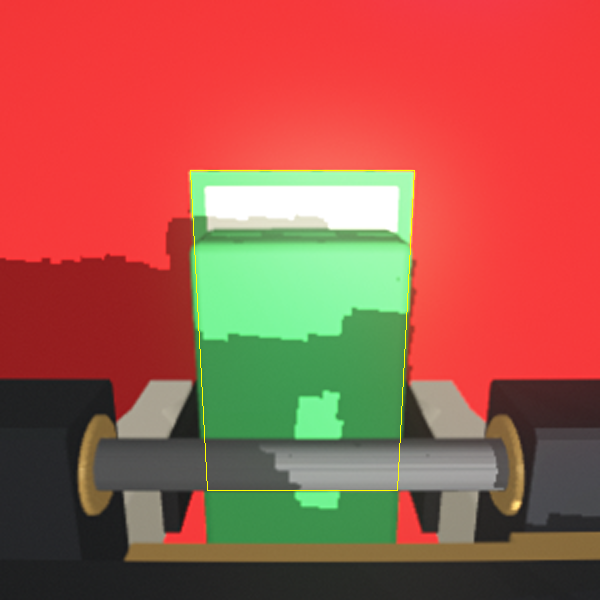

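The bay outline matches, so the case is over it. Lowering.

```bash
python3 -m inch '0 .0005 .006 0 0 0 0; 0 0 .013 0 0 0 0; 0 0 .013 0 0 0 0; 0 0 .01 0 0 0 0; 0 0 .006 0 0 0 0; 0 0 .003 0 0 0 0; 0 0 .002 0 0 0 0; 0 0 0 0 0 0 0; 0 0 0 0 0 0 0; 0 0 0 0 0 0 0'; python3 -m inch '0 0 .001 0 0 0 0; 0 0 0 0 0 0 0'; python3 -m inch '0 0 .001 0 0 0 0; 0 0 0 0 0 0 0';python3 go.py 0.4669 -0.1112 0.0155 -84.5
```

```text
time_s: 22.98
tcp_pos: [0.4668, -0.1116, 0.0185]
eef_rot: [-179.9, -0.0, -84.5]
contact_force: [-0.3, -0.6, -2.6]
gripper_width: 0.0558
time_s: 23.15
tcp_pos: [0.4665, -0.1116, 0.0173]
eef_rot: [-180.0, 0.0, -84.5]
contact_force: [-0.8, 0.5, -2.1]
gripper_width: 0.0559
time_s: 23.32
tcp_pos: [0.4663, -0.1116, 0.0161]
eef_rot: [-180.0, 0.0, -84.5]
contact_force: [-0.3, 0.4, -1.7]
gripper_width: 0.0559
t 23.32 tcp [ 0.4663 -0.1116  0.0161] rot [-179.99    0.    -84.5 ] w 0.0559 F [-0.3  0.4 -1.7] J [ 10.  17. -38.  -0. -35.  -5.]
shift (tool, now) [-0.0004 -0.0006  0.0006]
rotvec tool [-0.0001  0.     -0.    ]  shift after turn [-0.0004 -0.0006  0.0006]
```

```bash
python3 -m inch '0 0 .001 0 0 0 0; 0 0 0 0 0 0 0; 0 0 0 0 0 0 0'; python3 -m inch '0 0 .0007 0 0 0 0; 0 0 0 0 0 0 0;0 0 0 0 0 0 0'
```

```text
time_s: 23.57
tcp_pos: [0.4665, -0.1116, 0.0152]
eef_rot: [-180.0, -0.0, -84.5]
contact_force: [-1.1, 1.1, 1.1]
gripper_width: 0.0559
time_s: 23.82
tcp_pos: [0.4665, -0.1116, 0.0152]
eef_rot: [-180.0, -0.0, -84.5]
contact_force: [-3.6, 1.8, 11.3]
gripper_width: 0.0561
```

```bash
python3 -m inch '0 0 0 0 0 0 .65; 0 0 0 0 0 0 .69; 0 0 0 0 0 0 .75; 0 0 0 0 0 0 .85; 0 0 0 0 0 0 .95; 0 0 0 0 0 0 1; 0 0 0 0 0 0 1; 0 0 -.005 0 0 0 1; 0 0 -.02 0 0 0 1; 0 0 -.03 0 0 0 1; 0 0 -.03 0 0 0 1; 0 0 -.02 0 0 0 1; 0 0 0 0 0 0 1; 0 0 0 0 0 0 1'
python3 ovw.py pics/w12.png 156,40,356,240 .4669,-.1107,.004,.086,.14,95.5 .4669,-.1107,.034,.056,.11,95.5
python3 go.py 0.436 -0.304 0.12 -90
```

```text
time_s: 24.98
tcp_pos: [0.4672, -0.1115, 0.1209]
eef_rot: [-179.8, 0.0, -84.5]
contact_force: [-0.1, 0.0, -1.4]
gripper_width: 0.0876
t 25.03 tcp [ 0.4663 -0.1115  0.1197] rot [-1.7994e+02  2.0000e-02 -8.4510e+01] w 0.0875 F [ 0.2 -0.1 -0.3] J [ 10.   8. -32.  -0. -50.  -5.]
shift (tool, now) [ 0.1887  0.0485 -0.0004]
rotvec tool [-0.0011  0.0004  0.0958]  shift after turn [ 0.1925  0.0303 -0.0003]
```

View pics/w12.png

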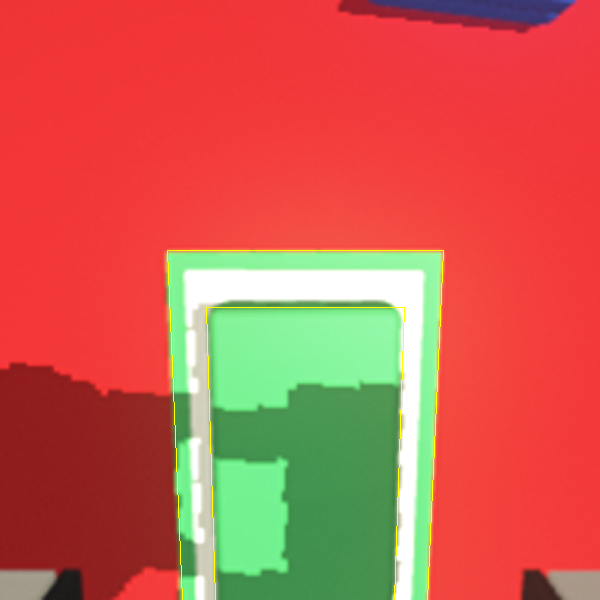

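Green case is square and centred in its bay. Last is the blue case.

```bash
python3 -m inch '0 0 0 0 0 .0958 1; .0135 .002 0 0 0 0 1; .0275 .0043 0 0 0 0 1; .0275 .0043 0 0 0 0 1; .0275 .0043 0 0 0 0 1; .0275 .0043 0 0 0 0 1; .0275 .0043 0 0 0 0 1; .0275 .0043 0 0 0 0 1; .0135 .002 0 0 0 0 1; 0 0 0 0 0 0 1; 0 0 0 0 0 0 1'
python3 ovw.py pics/w13.png 156,40,356,240 .434,-.306,.03,.056,.11,89.8
python3 go.py 0.434 -0.306 0.011 -90.2
```

```text
time_s: 25.95
tcp_pos: [0.4354, -0.3039, 0.1179]
eef_rot: [179.9, 0.1, -90.1]
contact_force: [0.7, 0.5, 0.1]
gripper_width: 0.0877
t 26.0 tcp [ 0.4358 -0.3033  0.1182] rot [ 1.7988e+02  5.0000e-02 -9.0050e+01] w 0.0879 F [-0.3  0.1 -0. ] J [-14.  13. -26.  -0. -52.  14.]
shift (tool, now) [0.0027 0.0015 0.1072]
rotvec tool [0.0022 0.0008 0.0026]  shift after turn [0.0027 0.0017 0.1072]
```

View pics/w13.png

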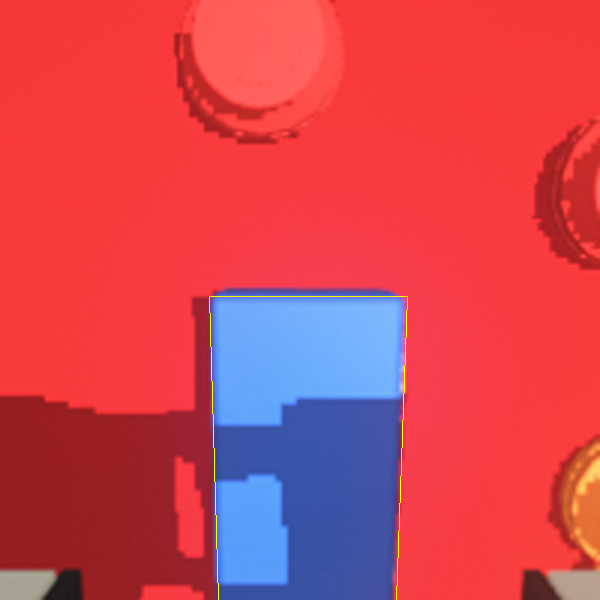

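```bash
python3 -m inch '.0027 .0015 .012 0 0 0 1; 0 0 .022 0 0 0 1; 0 0 .022 0 0 0 1; 0 0 .02 0 0 0 1; 0 0 .014 0 0 0 1; 0 0 .008 0 0 0 1; 0 0 .005 0 0 0 1; 0 0 .002 0 0 0 1; 0 0 0 0 0 0 1; 0 0 0 0 0 0 1; 0 0 0 0 0 0 .9' 40
python3 go.py 0.434 -0.306 0.011 -90
```

```text
time_s: 26.92
tcp_pos: [0.4357, -0.3065, 0.0152]
eef_rot: [-179.9, -0.0, -90.0]
contact_force: [0.1, -0.0, -0.2]
gripper_width: 0.0851
t 26.92 tcp [ 0.4357 -0.3065  0.0152] rot [-1.7992e+02 -3.0000e-02 -8.9980e+01] w 0.0851 F [ 0.1 -0.  -0.2] J [-14.  21. -32.   0. -37.  14.]
shift (tool, now) [-0.0005  0.0017  0.0042]
rotvec tool [-0.0014 -0.0004  0.0004]  shift after turn [-0.0005  0.0017  0.0042]
```

```bash
python3 -m inch '0 .001 .003 0 0 0 .8; 0 0 0 0 0 0 .75; 0 0 0 0 0 0 .7; 0 0 0 0 0 0 .65; 0 0 0 0 0 0 0; 0 0 0 0 0 0 0; 0 0 0 0 0 0 0; 0 0 0 0 0 0 0; 0 0 0 0 0 0 0; 0 0 0 0 0 0 0; 0 0 0 0 0 0 0; 0 0 0 0 0 0 0' 40
python3 go.py 0.434 -0.306 0.011 -90
python3 -m inch '0 0 -.004 0 0 0 0; 0 0 -.01 0 0 0 0; 0 0 -.02 0 0 0 0; 0 0 -.03 0 0 0 0; 0 0 -.025 0 0 0 0; 0 0 -.01 0 0 0 0; 0 0 0 0 0 0 0; 0 0 0 0 0 0 0'
python3 go.py 0.4429 0.1038 0.11 -104.9
```

```text
time_s: 27.92
tcp_pos: [0.4341, -0.3064, 0.0114]
eef_rot: [-180.0, -0.0, -90.0]
contact_force: [-0.5, -1.1, 2.3]
gripper_width: 0.0556
t 27.92 tcp [ 0.4341 -0.3064  0.0114] rot [-180.     -0.    -89.98] w 0.0556 F [-0.5 -1.1  2.3] J [-14.  21. -32.   0. -37.  14.]
shift (tool, now) [-0.0004  0.0001  0.0004]
rotvec tool [-0.     -0.0001  0.0003]  shift after turn [-0.0004  0.0001  0.0004]
time_s: 28.58
tcp_pos: [0.4339, -0.3061, 0.1103]
eef_rot: [-180.0, 0.0, -90.0]
contact_force: [-0.6, 0.5, -2.7]
gripper_width: 0.0552
t 28.58 tcp [ 0.4339 -0.3061  0.1103] rot [-1.7995e+02  2.0000e-02 -9.0010e+01] w 0.0552 F [-0.6  0.5 -2.7] J [-14.  13. -26.  -0. -50.  14.]
shift (tool, now) [-0.4099 -0.0089  0.0005]
rotvec tool [-0.0008  0.0005  0.2599]  shift after turn [-3.984e-01  9.670e-02  3.000e-04]
```

```bash
python3 -m inch '-.008 0 0 0 0 0 0; -.016 -.0005 0 0 0 0 0; -.026 -.0006 0 0 0 0 0; -.026 -.0006 0 0 0 0 0; -.026 -.0006 0 0 0 0 0; -.026 -.0006 0 0 0 0 0; -.026 -.0006 0 0 0 0 0; -.026 -.0006 0 0 0 0 0; -.026 -.0006 0 0 0 0 0; -.026 -.0006 0 0 0 0 0; -.026 -.0006 0 0 0 0 0; -.026 -.0006 0 0 0 0 0; -.026 -.0006 0 0 0 0 0; -.026 -.0006 0 0 0 0 0; -.026 -.0006 0 0 0 0 0; -.024 -.0005 0 0 0 0 0; -.016 -.0005 0 0 0 0 0; -.008 0 0 0 0 0 0; 0 0 0 0 0 0 0; 0 0 0 0 0 0 0'
python3 -m inch '0 0 0 0 0 .05 0; 0 0 0 0 0 .09 0; 0 0 0 0 0 .08 0; 0 0 0 0 0 .04 0; 0 0 0 0 0 0 0; 0 0 0 0 0 0 0'
python3 ovw.py pics/w14.png 106,40,406,340 .4429,.1038,.004,.086,.14,75.1
python3 go.py 0.4429 0.1038 0.0155 -104.9
```

```text
time_s: 30.25
tcp_pos: [0.4423, 0.1034, 0.1092]
eef_rot: [179.9, -0.1, -89.9]
contact_force: [-0.2, -0.2, -2.9]
gripper_width: 0.0555
time_s: 30.75
tcp_pos: [0.4429, 0.1027, 0.11]
eef_rot: [180.0, -0.0, -104.9]
contact_force: [0.0, -0.7, -2.6]
gripper_width: 0.0556
t 30.8 tcp [0.443  0.1029 0.1101] rot [ 1.7997e+02 -3.0000e-02 -1.0484e+02] w 0.0559 F [-0.2 -0.1 -2.3] J [ 38.   6. -35.  -0. -48. -53.]
shift (tool, now) [-0.0009  0.0003  0.0946]
rotvec tool [ 0.0005 -0.0005  0.001 ]  shift after turn [-0.0009  0.0003  0.0946]
```

View pics/w14.png

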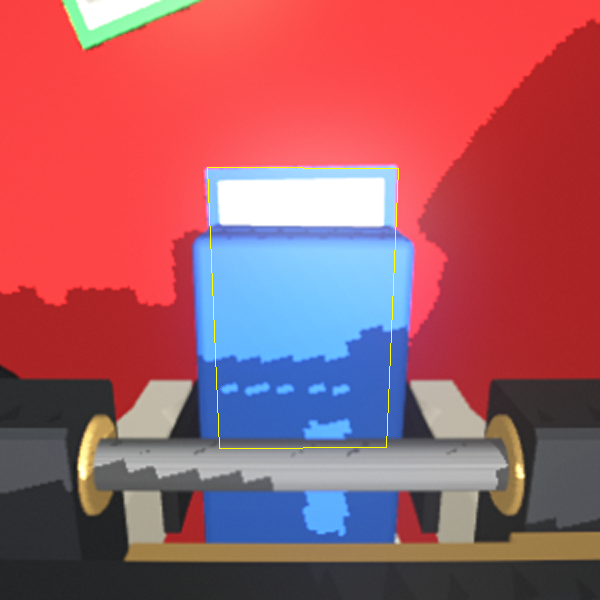

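```bash
python3 -m inch '-.0008 .0003 .008 0 0 0 0; 0 0 .016 0 0 0 0; 0 0 .02 0 0 0 0; 0 0 .02 0 0 0 0; 0 0 .014 0 0 0 0; 0 0 .008 0 0 0 0; 0 0 .004 0 0 0 0; 0 0 .002 0 0 0 0; 0 0 0 0 0 0 0; 0 0 0 0 0 0 0; 0 0 0 0 0 0 0'; python3 -m inch '0 0 .001 0 0 0 0; 0 0 0 0 0 0 0; 0 0 0 0 0 0 0'; python3 go.py 0.4429 0.1038 0.0155 -104.9
```

```text
time_s: 31.72
tcp_pos: [0.4437, 0.1049, 0.0191]
eef_rot: [-179.9, 0.1, -104.9]
contact_force: [0.9, 0.1, -2.0]
gripper_width: 0.056
time_s: 31.97
tcp_pos: [0.4433, 0.1046, 0.0176]
eef_rot: [-180.0, 0.0, -104.9]
contact_force: [-0.5, -0.8, -2.4]
gripper_width: 0.0552
t 31.97 tcp [0.4433 0.1046 0.0176] rot [-1.7998e+02  3.0000e-02 -1.0488e+02] w 0.0552 F [-0.5 -0.8 -2.4] J [ 38.  15. -41.  -0. -34. -53.]
shift (tool, now) [0.0009 0.0002 0.0021]
rotvec tool [-0.0003  0.0005  0.0003]  shift after turn [0.0009 0.0002 0.0021]
```

```bash
python3 -m inch '.0006 0 .001 0 0 0 0; 0 0 0 0 0 0 0; 0 0 .0005 0 0 0 0; 0 0 0 0 0 0 0'; python3 -m inch '0 0 .0007 0 0 0 0; 0 0 0 0 0 0 0; 0 0 0 0 0 0 0'; python3 -m inch '0 0 .0007 0 0 0 0; 0 0 0 0 0 0 0; 0 0 0 0 0 0 0'
```

```text
time_s: 32.3
tcp_pos: [0.443, 0.1039, 0.0158]
eef_rot: [180.0, -0.0, -104.9]
contact_force: [1.0, 0.8, -3.2]
gripper_width: 0.0561
time_s: 32.55
tcp_pos: [0.4431, 0.104, 0.0154]
eef_rot: [-180.0, 0.0, -104.9]
contact_force: [-2.1, -0.5, 4.5]
gripper_width: 0.0556
time_s: 32.8
tcp_pos: [0.4431, 0.104, 0.0154]
eef_rot: [-180.0, 0.0, -104.9]
contact_force: [-6.3, -0.6, 15.9]
gripper_width: 0.0557
```

```bash
python3 -m inch '0 0 -.0005 0 0 0 .65; 0 0 0 0 0 0 .69; 0 0 0 0 0 0 .75; 0 0 0 0 0 0 .85; 0 0 0 0 0 0 .95; 0 0 0 0 0 0 1; 0 0 0 0 0 0 1; 0 0 -.005 0 0 0 1; 0 0 -.02 0 0 0 1; 0 0 -.03 0 0 0 1; 0 0 -.03 0 0 0 1; 0 0 -.03 0 0 0 1; 0 0 -.03 0 0 0 1; 0 0 -.02 0 0 0 1; 0 0 0 0 0 0 1; 0 0 0 0 0 0 1'
python3 ovw.py pics/w15.png 156,40,356,240 .4429,.1038,.004,.086,.14,75.1 .4429,.1038,.034,.056,.11,75.1
python3 - <<'E'
from h import *
im=r.capture('scene'); big(im,100,140,480,300,2,'pics/s15.png'); cv2.imwrite('pics/t15.png',r.capture('top')[:,:,::-1])
p=r.camera_params('scene')
for n,z in dict(chestpiece=.018,tuning_fork=.01,case_blue=.034,case_green=.034,pen_light=.0065,bumper=.011).items():
    print(n,[(round(d['p'],2),np.round(ray2plane(p,d['xy'],z)[0],3).tolist()) for d in r.recognise(n,'scene')[:5]])
E
python3 go.py .45 .1 .2
```

```text
time_s: 34.13
tcp_pos: [0.4435, 0.1043, 0.1814]
eef_rot: [-179.9, 0.2, -104.9]
contact_force: [-0.0, 0.6, -0.1]
gripper_width: 0.0876
chestpiece [(0.89, [0.441, -0.428, 0.018]), (0.68, [0.345, -0.381, 0.018]), (0.62, [0.618, 0.117, 0.018]), (0.57, [0.344, -0.29, 0.018])]
tuning_fork []
case_blue [(0.9, [0.465, 0.092, 0.034])]
case_green [(0.81, [0.486, -0.105, 0.034])]
pen_light [(0.75, [0.632, 0.312, 0.006])]
bumper [(0.62, [0.625, -0.313, 0.011])]
t 34.58 tcp [0.4429 0.1038 0.1794] rot [ 1.7996e+02 -5.0000e-02 -1.0489e+02] w 0.0878 F [1.  0.4 0.4] J [ 38.   2. -30.  -0. -59. -53.]
shift (tool, now) [ 0.0019 -0.0079 -0.0206]
```

View pics/w15.png

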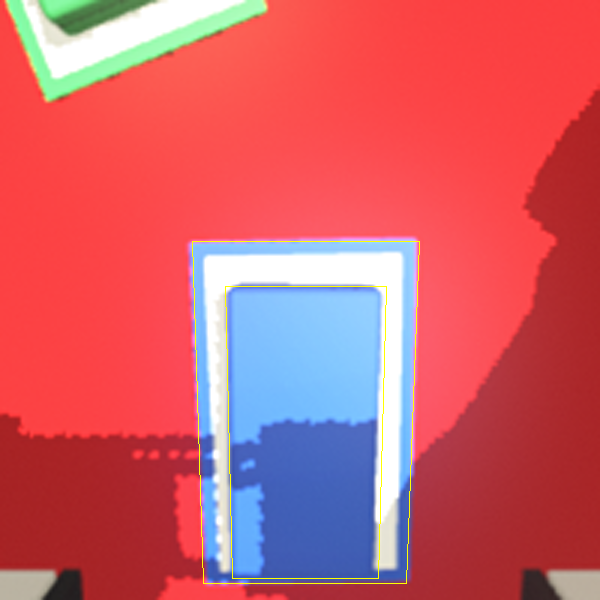

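View pics/s15.png

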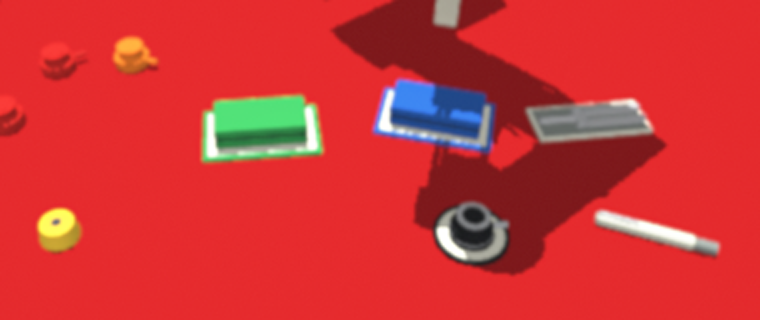

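All four pieces are on their places. In the scene crop: green (260,125), blue (437,110), fork (590,118), chestpiece (472,225). The pen light and bumper are where they started and the arm is clear, so I hand in.

```bash
python3 -m inch '0 0 0 0 0 0 1; 0 0 0 0 0 0 1; 0 0 0 0 0 0 1' && python3 -c "
from plant import r
print(r.close_job())"
```

```text
time_s: 34.83
tcp_pos: [0.4431, 0.1039, 0.1799]
eef_rot: [180.0, -0.0, -104.9]
contact_force: [0.1, -0.4, -0.5]
gripper_width: 0.0875
the job is handed in; nothing more can be done
None
```

I moved the chestpiece to the pad, the fork to the mat, the green case to its bay and the blue case to its bay. Each was lowered until it touched, then released. I handed the job in at about 35 s of the 106 s; it gave no verdict.

**Placings:** Wrist-camera views after each release showed every piece within about 2 mm of its place's centre, square and flat. In the last scene picture all four stand on their places, and the pen light and bumper look unmoved. The arm was raised to about 0.18 m and touching nothing.

**What went less well:**
- **Fork grip:** The fork was lifted a moment before the fingers had fully closed, so it was held by only about 4 mm. It did not slip, and it was set down on contact.
- **Last recognition check:** In the final scene picture the network did not find the fork. I relied on my own view of that picture and the earlier wrist close-up.
- **Case positions in the scene view:** The network put both cases about 20 mm too far in x. I put this down to the slanted view, where its point falls on the visible side of the case. The wrist overlays disagree with it and show both cases centred.

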